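# Set the stop collar of a tamping press with a setting fork

## Task

Set the stroke stop of the little grey tamping press with the thicker of the two setting forks: slip that fork fully home round the plunger on top of the press head, spin the knurled collar down (clockwise) until it just nips the fork and stays so when you let go - a light touch, never clamped hard. Then draw the fork out without shifting the collar and lay it down flat on the bench, clear of the press; do not drop it, and leave everything else on the bench where it is.

Things in the scene. Friction and masses are not known exactly. Their poses are not given: they have to be found in the camera images.
- press: Small grey C-frame tamping press, fixed. Origin on the plunger's vertical axis at bench level; x from its open front to its column, z up. Base 150 x 100 x 16 mm (x -63 to +87 mm). Head 62 mm wide, x -42 to +81 mm, flat top 130 mm above the bench; nothing but plunger and guide ribs stands above it. A lock knob sticks out 47 mm on the -y side at 117 mm height.
- press_seat (a point): Point where the plunger axis meets the flat top of the head; axes as the press. A fork fully home (slot end against the plunger) has its origin about 2 mm past this point, its x axis along this x. The plunger is locked; its threaded end, 14 mm thick, stands up here through the collar.
- channel_mouth (a point): Middle of the head top's front edge, 42 mm before press_seat; axes as the press. Here begins the open channel in which a fork slides along +x to the plunger, between two ribs 6 mm high: 37.5 mm clear between them, flaring to 44 mm at the mouth.
- button_top (a point): Top of the black palm button, 24 mm across and 9 mm high, on the plunger's upper end, 52.5 mm above the head and on the plunger axis. Fingers that turn the collar reach down past it.
- collar: Dark knurled collar, 40 mm across, 16 mm high, a nut on the plunger; the lowest 3 mm are an elastic buffer ring 34 mm across. Origin at the centre of its underside, z up. Sinks 8 mm a turn clockwise seen from above; underside starts 18.5 to 20.5 mm above the head. Turns with 0.02 N m drag and stays where left. On meeting a fork the torque climbs by about 0.007 N m per newton of nip, and the nip by 25 N per mm (3 N per 0.1 rad): feel for it.
- fork_thick: Thicker setting fork: flat plain steel plate 15 mm thick, 0.13 to 0.2 kg, lying flat. Origin at the slot's round end, on the underside; z up, x out of the slot's open end. Prongs to x = +20 mm, 34 mm wide over both, slot 17.6 mm wide ending at x = -9 mm; solid to x = -22 mm; then a handle 14 mm wide to x = -84 mm, to be gripped across about 60 mm behind the origin. Mass centre x = -28 mm.
- fork_thin: Thinner setting fork: same outline, origin and axes but 9 mm thick; not wanted, stays where it lies. One fork lies on each side of the press, either way round.
- wax_block: Off-white wax block, 32 x 44 x 18 mm, a bystander; origin at the centre of its underside.
- cassette_a: Pale green tissue cassette with a wax block on it, 40 x 28 x 11 mm, a bystander; origin at the centre of its underside.
- mould_stack: Stack of metal base moulds, 30 x 39 x 22 mm, a bystander; origin at the centre of its underside.
- forceps_curved: Curved steel forceps, 126 mm long, a bystander; origin at the centre of its underside.
There are look-alikes about, which are no part of the job. Leave any green look-alike of the fork_thick alone.

How it is judged:
On the way, in this order (a step that is already met when the one before it is completed fails the run):
1. the thick fork lies fully home on the press head, its slot round the plunger, under the collar (x of fork_thick in the frame of press_seat between -0.0035 and 0.0035 m and y of fork_thick in the frame of press_seat between -0.003 and 0.003 m and z of fork_thick in the frame of press_seat between -0.002 and 0.002 m and angle between the x axis of fork_thick and the x axis of press_seat, either way round below 0.15 rad), for 0.2 s.
2. the collar nips the fork lightly (0.5 to 15 N) by itself, with the hand off the collar (all of step 1 and contact force between collar and fork_thick between 0.5 and 15 N and contact force between the fingers and collar below 0.2 N), for 0.2 s.
At the end, for the whole second after the job is handed in: the collar's underside stands 15 mm (within 0.8 mm) above the press head, as the thick fork set it, and the thick fork lies flat and at rest on the bench, not touching the press (z of collar in the frame of press_seat between 0.0142 and 0.0158 m and height (world z) of fork_thick between -0.002 and 0.003 m and angle between fork_thick's own z axis and vertical below 0.08 rad and linear speed of fork_thick below 0.01 m/s and contact force between fork_thick and press below 0.05 N).
It fails at once if the collar clamps the fork with more than 20 N (contact force between collar and fork_thick above 20 N).
It fails at once if the thick fork is dropped or thrown (faster than 1.2 m/s) (linear speed of fork_thick above 1.2 m/s).
It fails at once if the thin fork or another loose thing is shifted by more than 30 mm (distance of any of fork_thin, wax_block, cassette_a, mould_stack, forceps_curved from where it was at the start of the episode above 0.03 m).
It also fails if it takes over 72 s, if anything falls off the work surface, if the arm or the gripper's body presses on something with over 40 N, if the wrist force passes 120 N, or if a joint passes its speed limit or range.

## Robot

A 6-joint arm with a two-finger parallel gripper is mounted at the origin on a cart in front of the work surface, level with it; the furniture and walls round the work are solid. World frame = base frame: x ahead of the robot, y to its left, z up, the work surface at z = 0. Lengths are in m, angles in rad, forces in N, time in s.
With the tool pointing down it reaches from about 0.35 to 0.925 m from the base axis. Payload 6.4 kg.
Tool frame: the origin (TCP) lies midway between the tips of the shut fingers; the grasp point (between the pads) lies 19 mm behind it (arm.grasp_offset is the distance from the TCP to the grasp point, in m); z points along the fingers, y is the direction in which the jaws open and shut (so a half turn about z gives the same grasp; the last joint's range is limited). The gripper opens to 85 mm and grips with 20 to 120 N. Pads are 22 mm wide; open, the fingers measure 114 mm over their backs; the gripper's body (76 mm by 85 mm) begins 54 mm behind the grasp point. The pads swing forward as they close: fully open they stand 13 mm farther back than shut.
Start: joints at [1.06, 0.245, 1.558, -0, 1.339, -0.174], TCP at [0.215, 0.613, 0.231] pointing down, gripper open.
Joint ranges: [-3.13, 3.13], [-1.02, 2.26], [0.13, 2.54], [-0.95, 4.09], [0.21, 2.88], [-2.74, 2.74]. Speed limits (rad/s): [2.57, 2.57, 3.14, 3.14, 3.14, 3.14].

## Interface

Orientations are given as a 3x3 rotation matrix whose columns are the frame's x, y, z axes.
In Python, from cell import arm, imaging, job gives the robot as it stands.
- The arm moves only by the tool carry_out, never from a script. Its argument "series" is a list of rows, each a list of 7 numbers: the shift along the tool's x, y, z in mm, then the turn, a rotation vector about the tool's x, y, z in degrees, then the closure, from -1 (fully open) to 1 (shut), so that 0 is half open. A call has 1 to 10 rows; each row shifts and turns the commanded pose from where the row before left it, along the tool's axes as they then stand; what a row does not reach is not made up. A row lasts 1/10 s, in which the tool goes at most 50 mm and 8.59 degrees, less where a joint would pass 70% of its speed; a pose out of reach is approached as far as the arm can. A call with a gripper value outside its range is refused whole. The fingers move at their own pace and stop on an object; "newtons" is the grip in N (left out, the last holds). Time passes only in rows, so rows that do not move let the fingers close. It gives the time, the measured TCP pose, the force and the opening at its end, in the units of the state.
- arm.sense(): the state, without advancing time (a new reading comes with each control period).
- imaging.camera(name): name is "scene" or "top" or "wrist"; returns (picture, depth): 480x640x3 uint8, red, green, blue; 480x640 float32, m along the optical axis (not along the pixel's ray), 0 where there is no reading.
- imaging.camera_params(name): a dict with "fx", "fy", "cx", "cy" (pixels), "R" (3x3) and "t" (3): a world point X has camera coordinates R X + t; the wrist camera has in their place "tool_from_camera" (4x4, takes a point from camera to tool coordinates, whose origin is the TCP and whose axes are the flange's). Camera axes: x right, y down, z forward; pixel columns grow to the right and rows downward; lengths in m; the calibration is good to about 2 mm. A picture is of the moment at which its call begins: read the wrist's pose just before it. camera_params takes no time and is no camera call.
- job.hand_in(): hands the job in, once; it reports no verdict.
The state is a dict: "time_s": time; "joint_positions": joint angles; "qvel": joint speeds; "joint_efforts": joint torques, N m; "ee_pos": TCP position; "eef_rot": TCP orientation; "ft_force": force on the tool from outside, world axes, zero at the start; "torque": the same for the moment, N m; "gripper_width": finger opening in m.
Only numpy, scipy, OpenCV 4.12 (cv2) and the standard library are available. Lean on these libraries where they do the work, as an engineer would, in place of code of your own. Each camera call takes 0.05 s, during which the arm holds its last target.

## Working session

There is one attempt and no reset: what is moved stays moved. The work goes in short steps, Python scripts to look and compute and a tool call to move; the robot and the scene stay as the last step left them, time stands still between calls to the robot, and variables do not carry over. Pictures are saved under pics/ and viewed, and the job is handed in when it is done.

Besides the shell and the picture viewer there is one more tool, called after ">>>" as name([rows], argument=value, ...), one row to a line, values as JSON. carry_out: Moves the arm, as the interface text tells. Its arguments: {"type":"object","properties":{"series":{"type":"array"},"newtons":{"type":"number"}},"required":["series"]}

```bash
ls; mkdir -p pics
cat > h.py <<'E'
import numpy as np, cv2, json
from cell import arm, imaging, job
def snap(cam,name):
    s=arm.sense(); p,d=imaging.camera(cam); cv2.imwrite(f'pics/{name}.png',p[:,:,::-1]); np.savez(f'pics/{name}.npz',p=p,d=d,ee=s['ee_pos'],R=s['eef_rot']); return p,d,s
def cloud(cam,name):
    z=np.load(f'pics/{name}.npz'); d=z['d']; P=imaging.camera_params(cam)
    v,u=np.mgrid[:480,:640]
    X=np.stack([(u-P['cx'])/P['fx']*d,(v-P['cy'])/P['fy']*d,d],-1)
    if cam=='wrist':
        T=np.array(P['tool_from_camera']); Y=X@T[:3,:3].T+T[:3,3]; W=Y@z['R'].T+z['ee']
    else: W=(X-np.array(P['t']))@np.array(P['R'])
    W[d==0]=np.nan
    return z['p'],W
E
python3 - <<'E'
from h import *
for c in ['scene','top','wrist']: snap(c,c+'0')
print(arm.sense()); print(imaging.camera_params('wrist'), imaging.camera_params('top'))
E
```

```text
pics
{'time_s': 0.15, 'joint_positions': array([ 1.05991356e+00,  2.45665308e-01,  1.55876439e+00, -2.20840868e-05,
        1.33869320e+00, -1.74087471e-01]), 'qvel': array([-0.00032091, -0.00320098, -0.00215031, -0.0014326 ,  0.00192464,
       -0.0006051 ]), 'joint_efforts': array([ 2.19281457e-03, -4.29984176e+01, -3.26553726e+01,  2.39541941e-05,
        3.53352487e-03, -2.32353443e-06]), 'ee_pos': array([0.21457546, 0.61309559, 0.23040966]), 'eef_rot': array([[-9.43820147e-01,  3.30458770e-01, -7.29459160e-04],
       [ 3.30459485e-01,  9.43819219e-01, -1.34535669e-03],
       [ 2.43892657e-04, -1.51083145e-03, -9.99998829e-01]]), 'ft_force': array([ 0.06034097, -0.15205227,  0.09303052]), 'torque': array([-0.03203788,  0.04794998,  0.04130951]), 'gripper_width': 0.08506848847349903}
{'fx': 363.9821761722595, 'fy': 363.9821761722595, 'cx': 322.9858074914937, 'cy': 242.0104402967942, 'tool_from_camera': array([[ 1.85378538e-03, -9.48747804e-01, -3.16028745e-01,
         8.24215692e-02],
       [ 9.99998239e-01,  1.66592376e-03,  8.64606797e-04,
        -1.10956616e-03],
       [-2.93814006e-04, -3.16029791e-01,  9.48749221e-01,
        -1.42831173e-01],
       [ 0.00000000e+00,  0.00000000e+00,  0.00000000e+00,
         1.00000000e+00]])} {'fx': 461.22603833412717, 'fy': 461.22603833412717, 'cx': 322.16126369121076, 'cy': 241.18166086248314, 'R': array([[-0.00124464, -0.99999834,  0.00133043],
       [-0.9985507 ,  0.00117126, -0.05380645],
       [ 0.0538048 , -0.00139547, -0.9985505 ]]), 't': array([-0.09995845,  0.53706513,  1.12299687])}
```

View pics/scene0.png

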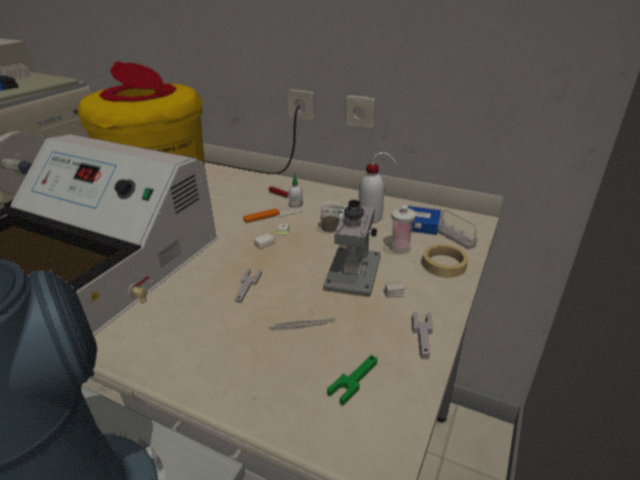

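View pics/top0.png

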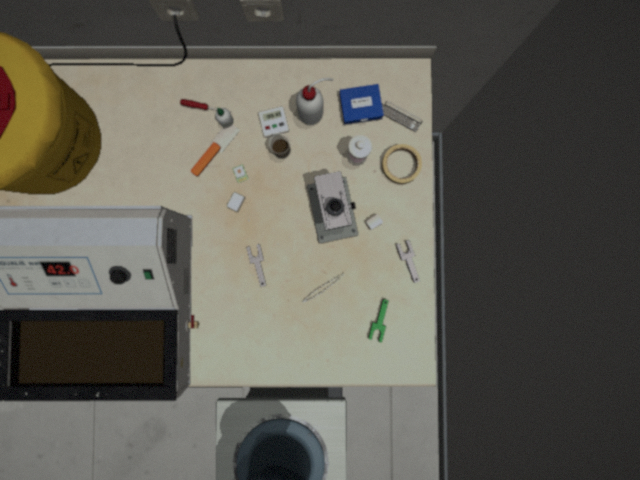

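View pics/wrist0.png

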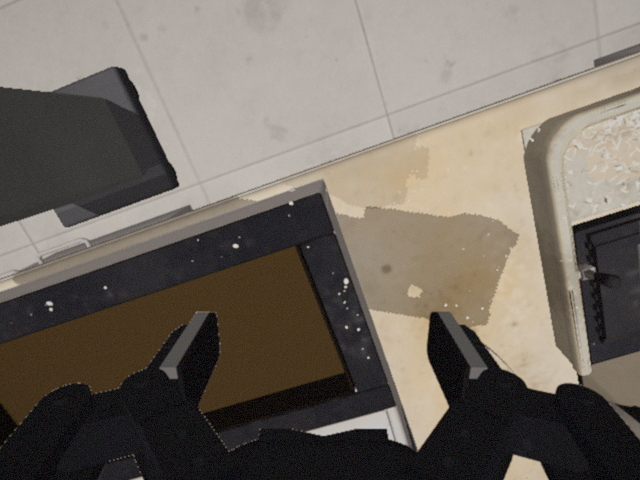

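Scene: press at top-cam (335,205). Candidates for the thick fork are the grey fork at (257,265), the grey fork at (407,260), and the green look-alike at (378,320), which is excluded. I'll use the depth to tell which grey fork is thicker.

Run:
```python
from h import *
p,W=cloud('top','top0')
for n,(u0,u1,v0,v1) in dict(L=(240,275,235,295),R=(390,425,232,290),green=(362,395,290,348),press=(295,365,160,250)).items():
    w=W[v0:v1,u0:u1].reshape(-1,3); bench=np.nanmedian(w[:,2]) ; z=w[:,2]
    print(n,'bench',bench.round(4), 'zpct',np.nanpercentile(z,[1,25,50,75,85,92,96,99]).round(4), np.nanmean(w,0).round(3))
crop=cv2.resize(p[150:350,220:440],None,fx=3.6,fy=3,interpolation=cv2.INTER_CUBIC)
cv2.imwrite('pics/crop1.png',cv2.resize(p[150:300,230:430],None,fx=4,fy=4,interpolation=cv2.INTER_CUBIC)[:,:,::-1])
P,S=cloud('scene','scene0')
cv2.imwrite('pics/crop2.png',cv2.resize(P[190:370,220:450],None,fx=3.4,fy=3.3,interpolation=cv2.INTER_CUBIC)[:,:,::-1])
```

```text
L bench 0.0015 zpct [-0.004  -0.0003  0.0015  0.0036  0.006   0.0093  0.0109  0.0129] [0.48  0.061 0.002]
R bench 0.0011 zpct [-0.0043 -0.0006  0.0011  0.0034  0.0115  0.0156  0.017   0.0188] [ 0.489 -0.311  0.003]
green bench 0.0015 zpct [-0.0041 -0.0002  0.0015  0.0037  0.0128  0.0158  0.0171  0.0189] [ 0.346 -0.238  0.003]
press bench 0.0031 zpct [-0.0039  0.0003  0.0031  0.1171  0.1309  0.1333  0.1606  0.1816] [ 0.625 -0.118  0.038]
```

View pics/crop1.png

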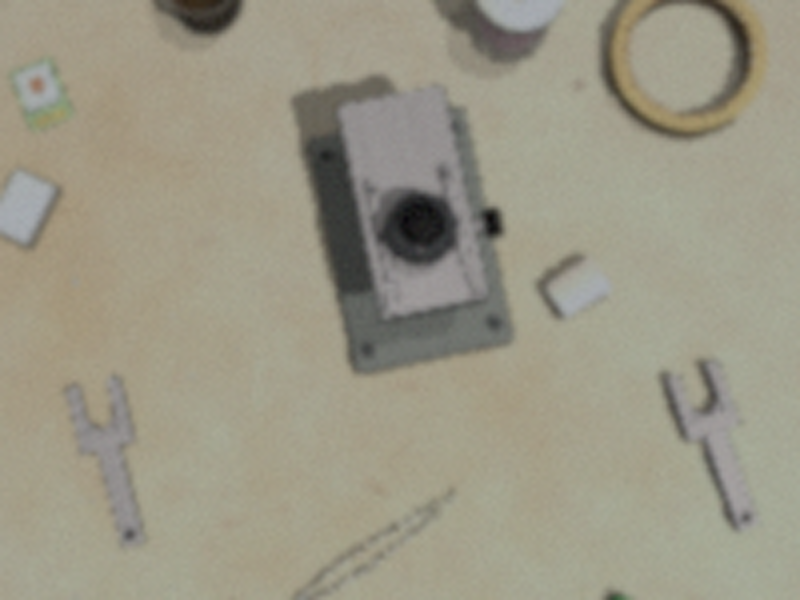

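View pics/crop2.png

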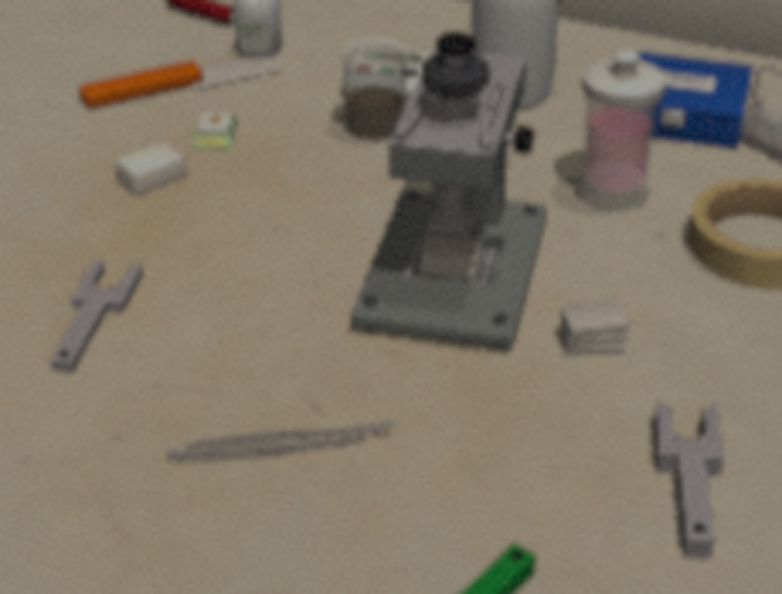

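Run:
```python
from h import *
p,W=cloud('top','top0')
def reg(u0,u1,v0,v1): return W[v0:v1,u0:u1].reshape(-1,3)
w=reg(390,425,232,290); f=w[w[:,2]>0.009][:,:2]; 
c=f.mean(0); U,S,V=np.linalg.svd(f-c); print('fork c',c,'axis',V[0],np.degrees(np.arctan2(V[0,1],V[0,0])), 'ext',np.ptp((f-c)@V[0]),len(f))
h=reg(295,365,150,250)
t=h[(h[:,2]>.122)&(h[:,2]<.137)][:,:2].astype(np.float32); r=cv2.minAreaRect(t); print('head',r, cv2.boxPoints(r))
b=h[h[:,2]>.172]; print('button',b.mean(0),len(b))
c=h[(h[:,2]>.15)&(h[:,2]<.172)]; print('collar',c.mean(0),np.ptp(c,axis=0),len(c))
```

```text
fork c [ 0.48937542 -0.31467826] axis [-0.94591948 -0.32440151] -161.07068031201237 ext 0.10379672042727733 325
head ((0.6236633062362671, -0.1322917938232422), (0.12305767834186554, 0.0775524452328682), 11.981809616088867) [[ 0.555425   -0.10713382]
 [ 0.5715249  -0.18299668]
 [ 0.6919016  -0.15744977]
 [ 0.6758017  -0.08158691]]
button [ 0.60251673 -0.12840432  0.18231751] 98
collar [ 0.60093154 -0.1284381   0.16512423] [0.03878721 0.03885217 0.01802881] 161
```

Run:
```python
from h import *
p,W=cloud('top','top0')
w=W.reshape(-1,3)
for x0 in np.arange(.2,.9,.1):
    print(round(x0,1),[ (lambda s: round(float(np.percentile(s,99)),2) if len(s) else None)(w[(w[:,0]>x0)&(w[:,0]<x0+.1)&(w[:,1]>y0)&(w[:,1]<y0+.1)][:,2]) for y0 in np.arange(.7,-.45,-.1)])
```

```text
0.2 [None, 0.12, 0.12, 0.12, 0.12, 0.12, 0.01, 0.01, 0.01, 0.01, 0.01, 0.01]
0.3 [None, 0.13, 0.13, 0.13, 0.13, 0.13, 0.04, 0.01, 0.01, 0.01, 0.02, 0.01]
0.4 [None, 0.14, 0.22, 0.22, 0.22, 0.21, 0.01, 0.01, 0.01, 0.01, 0.01, 0.02]
0.5 [None, None, 0.23, 0.23, 0.23, 0.23, 0.01, 0.01, 0.02, 0.18, 0.03, 0.02]
0.6 [0.01, 0.08, 0.28, 0.27, 0.01, 0.01, 0.02, 0.01, 0.13, 0.18, 0.03, 0.03]
0.7 [None, None, 0.29, 0.28, 0.01, 0.02, 0.02, 0.06, 0.06, 0.11, 0.1, 0.03]
0.8 [None, 0.01, 0.29, 0.28, 0.01, 0.02, 0.08, 0.02, 0.18, 0.17, 0.06, 0.06]
```

```bash
cat >> h.py <<'E'
def plan(wps, close=-1, start=None, step=45, astep=8.5):
    """wps: list of (x,y,z,yaw_deg of tool x or None,[step]) ; prints rows; tool down"""
    s=arm.sense(); R=np.array(s['eef_rot']); p=np.array(s['ee_pos'])
    if start is not None: p,R=start
    yaw=np.degrees(np.arctan2(R[1,0],R[0,0])); out=[]
    Rz=lambda a:np.array([[np.cos(np.radians(a)),np.sin(np.radians(a)),0],[np.sin(np.radians(a)),-np.cos(np.radians(a)),0],[0,0,-1]])
    for w in wps:
        tgt=np.array(w[:3]); ty=yaw if w[3] is None else w[3]; st=w[4] if len(w)>4 else step
        d=(yaw-ty) # cw positive
        n=max(1,int(np.ceil(max(np.linalg.norm(tgt-p)/st*1000,abs(d)/astep))))
        for i in range(n):
            k=n-i; dp=(tgt-p)/k; da=(yaw-ty)/k
            loc=np.round(Rz(yaw).T@dp*1000,1); a=round(da,2)
            out.append([*map(float,loc),0,0,a,close]); p=p+Rz(yaw)@loc/1000; yaw-=a
    for i in range(0,len(out),10): print(json.dumps(out[i:i+10]))
    print('end',p,yaw)
E
python3 - <<'E'
from h import *
plan([(0.25,.5,.31,None),(0.40,.22,.31,110),(0.42,-.31,.26,18.9)])
E
```

```text
[[-17.7, -23.8, -19.9, 0, 0, 0.0, -1], [-17.7, -23.7, -19.9, 0, 0, 0.0, -1], [-17.7, -23.8, -19.9, 0, 0, 0.0, -1], [-17.7, -23.7, -19.9, 0, 0, 0.0, -1], [-29.3, -26.8, 0.0, 0, 0, 6.34, -1], [-32.0, -23.5, 0.0, 0, 0, 6.34, -1], [-34.4, -19.8, 0.0, 0, 0, 6.34, -1], [-36.4, -15.8, 0.0, 0, 0, 6.34, -1], [-38.0, -11.7, 0.0, 0, 0, 6.34, -1], [-39.0, -7.5, 0.0, 0, 0, 6.33, -1]]
[[-39.6, -3.1, 0.0, 0, 0, 6.34, -1], [-39.7, 1.3, 0.0, 0, 0, 6.33, -1], [-42.1, -13.5, 4.2, 0, 0, 7.59, -1], [-43.5, -7.9, 4.2, 0, 0, 7.59, -1], [-44.1, -2.1, 4.2, 0, 0, 7.59, -1], [-44.0, 3.8, 4.2, 0, 0, 7.59, -1], [-43.2, 9.6, 4.2, 0, 0, 7.59, -1], [-41.5, 15.2, 4.1, 0, 0, 7.59, -1], [-39.1, 20.5, 4.2, 0, 0, 7.59, -1], [-36.1, 25.5, 4.1, 0, 0, 7.59, -1]]
[[-32.4, 30.1, 4.2, 0, 0, 7.6, -1], [-28.1, 34.1, 4.1, 0, 0, 7.59, -1], [-23.4, 37.5, 4.2, 0, 0, 7.6, -1], [-18.2, 40.3, 4.1, 0, 0, 7.59, -1]]
end [ 0.41996901 -0.31000822  0.26000966] 18.90333268343056
```

>>> carry_out([
  [-17.7, -23.8, -19.9, 0, 0, 0.0, -1],
  [-17.7, -23.7, -19.9, 0, 0, 0.0, -1],
  [-17.7, -23.8, -19.9, 0, 0, 0.0, -1],
  [-17.7, -23.7, -19.9, 0, 0, 0.0, -1],
  [-29.3, -26.8, 0.0, 0, 0, 6.34, -1],
  [-32.0, -23.5, 0.0, 0, 0, 6.34, -1],
  [-34.4, -19.8, 0.0, 0, 0, 6.34, -1],
  [-36.4, -15.8, 0.0, 0, 0, 6.34, -1],
  [-38.0, -11.7, 0.0, 0, 0, 6.34, -1],
  [-39.0, -7.5, 0.0, 0, 0, 6.33, -1],
])

```text
time_s: 1.15
ee_pos: [0.363, 0.2889, 0.3107]
eef_rot: [[-0.536, 0.844, -0.0], [0.844, 0.536, -0.0], [-0.0, -0.0, -1.0]]
ft_force: [0.9, 0.4, 0.6]
gripper_width: 0.0855
```

>>> carry_out([
  [-39.6, -3.1, 0.0, 0, 0, 6.34, -1],
  [-39.7, 1.3, 0.0, 0, 0, 6.33, -1],
  [-42.1, -13.5, 4.2, 0, 0, 7.59, -1],
  [-43.5, -7.9, 4.2, 0, 0, 7.59, -1],
  [-44.1, -2.1, 4.2, 0, 0, 7.59, -1],
  [-44.0, 3.8, 4.2, 0, 0, 7.59, -1],
  [-43.2, 9.6, 4.2, 0, 0, 7.59, -1],
  [-41.5, 15.2, 4.1, 0, 0, 7.59, -1],
  [-39.1, 20.5, 4.2, 0, 0, 7.59, -1],
  [-36.1, 25.5, 4.1, 0, 0, 7.59, -1],
])

```text
time_s: 2.15
ee_pos: [0.413, -0.1347, 0.2773]
eef_rot: [[0.657, 0.754, 0.0], [0.754, -0.657, -0.0], [0.0, 0.0, -1.0]]
ft_force: [1.4, 1.0, 0.5]
gripper_width: 0.0856
```

>>> carry_out([
  [-32.4, 30.1, 4.2, 0, 0, 7.6, -1],
  [-28.1, 34.1, 4.1, 0, 0, 7.59, -1],
  [-23.4, 37.5, 4.2, 0, 0, 7.6, -1],
  [-18.2, 40.3, 4.1, 0, 0, 7.59, -1],
  [0, 0, 0, 0, 0, 0, -1],
  [0, 0, 0, 0, 0, 0, -1],
])

```text
time_s: 2.75
ee_pos: [0.4198, -0.3099, 0.2602]
eef_rot: [[0.946, 0.323, -0.001], [0.323, -0.946, 0.002], [-0.0, -0.002, -1.0]]
ft_force: [0.1, -0.0, 0.1]
gripper_width: 0.0851
```

Run:
```python
from h import *
p,d,s=snap('wrist','w1'); print(s['time_s'],s['ee_pos'],s['eef_rot'].round(3),np.degrees(s['joint_positions']),s['ft_force'],s['torque'])
```

```text
2.75 [ 0.41975733 -0.30992094  0.26016968] [[ 0.946  0.323 -0.001]
 [ 0.323 -0.946  0.002]
 [-0.    -0.002 -1.   ]] [-4.89102061e+01 -4.71478886e+00  1.06134656e+02  1.61256828e-02
  7.86844783e+01  2.22302645e+01] [ 0.06539709 -0.03427557  0.06146094] [-0.01229714  0.0362063  -0.0202537 ]
```

View pics/w1.png

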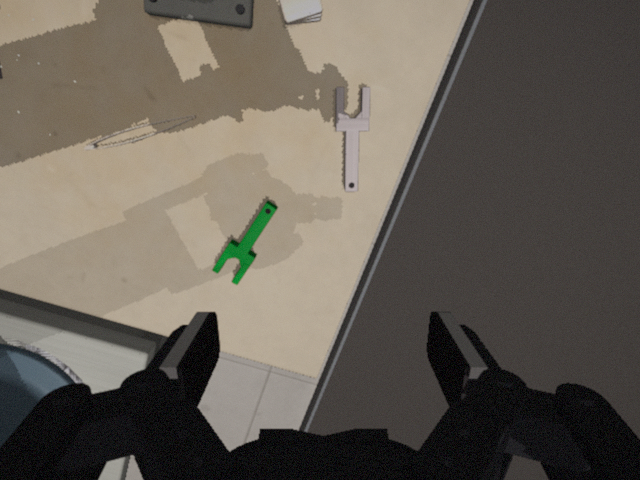

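```bash
cat >> h.py <<'E'
def forkfit(W,u0,u1,v0,v1,zlo=.008,zhi=.022,sgn=None,z0=0.0,lat=False):
    w=W[v0:v1,u0:u1].reshape(-1,3); w=w[np.isfinite(w[:,2])]; f=w[(w[:,2]>zlo)&(w[:,2]<zhi)]
    # model-based fit: area template
    from scipy.optimize import minimize
    xy=f[:,:2]; c=xy.mean(0); V=np.linalg.svd(xy-c,full_matrices=False)[2][0]
    if V[0]<0: V=-V
    def sd(q): # signed dist to fork outline (neg inside)
        box=lambda x0,x1,y0,y1: np.maximum(np.maximum(x0-q[:,0],q[:,0]-x1),np.maximum(y0-q[:,1],q[:,1]-y1))
        outer=np.minimum(box(-.022,.020,-.017,.017),box(-.084,-.0,-.007,.007))
        cir=np.hypot(q[:,0],q[:,1])-.0088
        slot=np.minimum(cir,box(-.0,.03,-.0088,.0088))
        return np.maximum(outer,-slot)
    # raster symmetric fit: sample grid in world; label inside by observed occupancy
    res=.001; lo=xy.min(0)-.01; hi=xy.max(0)+.01
    b=w[(np.abs(w[:,0]-c[0])<.08)&(np.abs(w[:,1]-c[1])<.08)]
    lab=(b[:,2]>zlo)&(b[:,2]<zhi)
    keep=np.all((b[:,:2]>lo)&(b[:,:2]<hi),1); b=b[keep]; lab=lab[keep]
    def cost(t):
        ca,sa=np.cos(t[2]),np.sin(t[2]); d=b[:,:2]-t[:2]; q=np.stack([d[:,0]*ca+d[:,1]*sa,-d[:,0]*sa+d[:,1]*ca],1)
        s=1/(1+np.exp(np.clip(sd(q)/.0008,-30,30))); return np.sum((s-lab)**2)
    best=None
    for a in [np.arctan2(V[1],V[0]),np.arctan2(-V[1],-V[0])]:
        for off in (.02,.028,.036):
            t0=np.array([*(c+off*np.array([np.cos(a),np.sin(a)])),a])
            r=minimize(cost,t0,method='Nelder-Mead',options=dict(initial_simplex=t0+np.array([[0,0,0],[.006,0,0],[0,.006,0],[0,0,.1]]),xatol=1e-5,fatol=1e-3,maxiter=600))
            if best is None or r.fun<best.fun: best=r
    print('fork origin',best.x[:2].round(4),'yaw',np.degrees(best.x[2]).round(2),'cost',best.fun/len(b),len(f),'ztop',np.median(f[:,2]).round(4))
    return best.x
E
python3 - <<'E'
from h import *
p,W=cloud('wrist','w1')
t=forkfit(W,325,385,75,205)
print(t[:2]-.06*np.array([np.cos(t[2]),np.sin(t[2])]))
pt,T=cloud('top','top0'); forkfit(T,385,430,225,295)
E
```

```text
fork origin [ 0.5156 -0.3076] yaw 19.29 cost 0.015171541151026906 1866 ztop 0.0153
[ 0.45898194 -0.32741511]
fork origin [ 0.5156 -0.3064] yaw 19.13 cost 0.022269714148545068 328 ztop 0.0156
```

Run:
```python
from h import *
plan([(.459,-.3274,.09,19.25),(.459,-.3274,.0025,19.25,22)])
```

```text
[[7.7, 7.5, 42.6, 0, 0, -0.08, -1], [7.7, 7.5, 42.6, 0, 0, -0.08, -1], [7.8, 7.5, 42.6, 0, 0, -0.08, -1], [7.7, 7.5, 42.7, 0, 0, -0.08, -1], [0.0, -0.0, 21.9, 0, 0, 0.0, -1], [0.0, -0.0, 21.9, 0, 0, 0.0, -1], [0.0, -0.0, 21.8, 0, 0, 0.0, -1], [0.0, -0.0, 21.9, 0, 0, 0.0, -1]]
end [ 0.45899786 -0.32740619  0.00249807] 19.254571159444414
```

>>> carry_out([
  [7.7, 7.5, 42.6, 0, 0, -0.08, -1],
  [7.7, 7.5, 42.6, 0, 0, -0.08, -1],
  [7.8, 7.5, 42.6, 0, 0, -0.08, -1],
  [7.7, 7.5, 42.7, 0, 0, -0.08, -1],
  [0, 0, 0, 0, 0, 0, -1],
  [0, 0, 0, 0, 0, 0, -1],
])

```text
time_s: 3.4
ee_pos: [0.4593, -0.3267, 0.0909]
eef_rot: [[0.944, 0.331, -0.001], [0.331, -0.944, 0.001], [-0.0, -0.001, -1.0]]
ft_force: [0.3, 0.5, 0.3]
gripper_width: 0.0851
```

Run:
```python
from h import *
p,d,s=snap('wrist','w2'); print(s['ee_pos'])
p,W=cloud('wrist','w2')
t=forkfit(W,200,440,0,480)
print(t[:2]-.06*np.array([np.cos(t[2]),np.sin(t[2])]))
```

```text
[ 0.45934704 -0.32670794  0.09085963]
fork origin [ 0.5156 -0.3078] yaw 19.29 cost 0.05162649757259513 5289 ztop 0.0152
[ 0.4589415  -0.32758261]
```

View pics/w2.png

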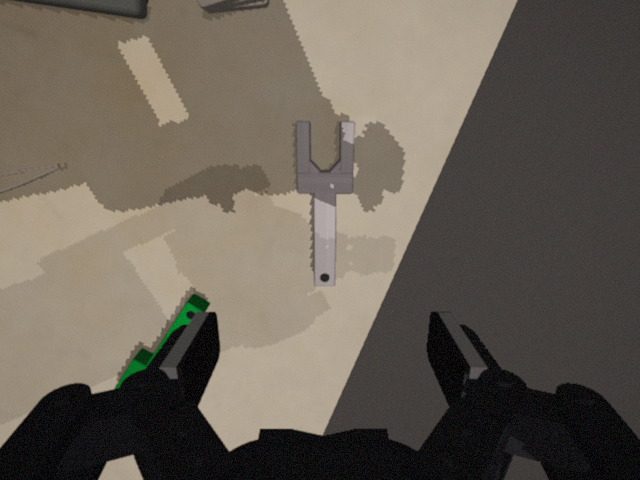

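Run:
```python
from h import *
p,W=cloud('wrist','w1'); p=p.astype(int)
m=(p[...,1]>p[...,0]+40)&(p[...,1]>p[...,2]+40)&np.isfinite(W[...,2]); w=W[m]
a=np.radians(19.25); d=w[:,:2]-np.array([.459,-.3274]); q=np.stack([d[:,0]*np.cos(a)+d[:,1]*np.sin(a), d[:,0]*np.sin(a)-d[:,1]*np.cos(a)],1)*1000
print(len(q),q.min(0),q.max(0)); i=np.argmax(q[:,0]); print(q[i], q[(q[:,0]>-25)][:,1].max(initial=-999) if (q[:,0]>-25).any() else 'none behind')
# bench edge
```

```text
1247 [-130.88731798 -156.93692395] [-36.28237488 -82.13437699]
[-36.28237488 -90.646605  ] none behind
```

>>> carry_out([
  [0, 0, 21.9, 0, 0, 0, -1],
  [0, 0, 21.9, 0, 0, 0, -1],
  [0, 0, 21.8, 0, 0, 0, -1],
  [0, 0, 21.9, 0, 0, 0, -1],
  [0, 0, 0, 0, 0, 0, 0.2],
  [0, 0, 0, 0, 0, 0, 1],
  [0, 0, 0, 0, 0, 0, 1],
  [0, 0, 0, 0, 0, 0, 1],
  [0, 0, 0, 0, 0, 0, 1],
  [0, 0, 0, 0, 0, 0, 1],
], newtons=50)

```text
time_s: 4.45
ee_pos: [0.4599, -0.3286, 0.0044]
eef_rot: [[0.944, 0.329, 0.001], [0.329, -0.944, -0.001], [0.001, 0.002, -1.0]]
ft_force: [-2.0, 1.0, 7.2]
gripper_width: 0.0124
```

>>> carry_out([
  [0, 0, 0, 0, 0, 0, 1],
  [0, 0, 0, 0, 0, 0, 1],
  [0, 0, 0, 0, 0, 0, 1],
])

```text
time_s: 4.75
ee_pos: [0.46, -0.3287, 0.0044]
eef_rot: [[0.944, 0.329, 0.001], [0.329, -0.944, -0.001], [0.001, 0.002, -1.0]]
ft_force: [-0.1, 0.8, 6.2]
gripper_width: 0.0124
```

Run:
```python
from h import *
plan([(.459,-.3274,.03,None,13),(.459,-.3274,.2,None,40),(.495,-.151,.25,12,35)],close=1,start=(np.array([.459,-.3274,.0025]),arm.sense()['eef_rot']))
```

```text
[[0.0, 0.0, -9.2, 0, 0, 0.0, 1], [0.0, 0.0, -9.1, 0, 0, 0.0, 1], [0.0, 0.0, -9.2, 0, 0, 0.0, 1], [0.0, 0.0, -34.0, 0, 0, 0.0, 1], [0.0, 0.0, -34.0, 0, 0, 0.0, 1], [0.0, 0.0, -34.0, 0, 0, 0.0, 1], [0.0, 0.0, -34.0, 0, 0, 0.0, 1], [0.0, 0.0, -34.0, 0, 0, 0.0, 1], [15.3, -25.8, -8.3, 0, 0, 1.21, 1], [14.8, -26.1, -8.3, 0, 0, 1.2, 1]]
[[14.3, -26.4, -8.3, 0, 0, 1.21, 1], [13.7, -26.7, -8.4, 0, 0, 1.2, 1], [13.1, -27.0, -8.3, 0, 0, 1.21, 1], [12.6, -27.2, -8.4, 0, 0, 1.2, 1]]
end [ 0.49503181 -0.15102267  0.25      ] 12.00021541952896
```

>>> carry_out([
  [0.0, 0.0, -9.2, 0, 0, 0.0, 1],
  [0.0, 0.0, -9.1, 0, 0, 0.0, 1],
  [0.0, 0.0, -9.2, 0, 0, 0.0, 1],
  [0.0, 0.0, -34.0, 0, 0, 0.0, 1],
  [0.0, 0.0, -34.0, 0, 0, 0.0, 1],
  [0.0, 0.0, -34.0, 0, 0, 0.0, 1],
  [0.0, 0.0, -34.0, 0, 0, 0.0, 1],
  [0.0, 0.0, -34.0, 0, 0, 0.0, 1],
  [15.3, -25.8, -8.3, 0, 0, 1.21, 1],
  [14.8, -26.1, -8.3, 0, 0, 1.2, 1],
])

```text
time_s: 5.75
ee_pos: [0.4714, -0.2692, 0.2193]
eef_rot: [[0.958, 0.287, 0.002], [0.287, -0.958, -0.002], [0.002, 0.002, -1.0]]
ft_force: [-0.2, 0.8, -1.9]
gripper_width: 0.0127
```

>>> carry_out([
  [14.3, -26.4, -8.3, 0, 0, 1.21, 1],
  [13.7, -26.7, -8.4, 0, 0, 1.2, 1],
  [13.1, -27.0, -8.3, 0, 0, 1.21, 1],
  [12.6, -27.2, -8.4, 0, 0, 1.2, 1],
  [0, 0, 0, 0, 0, 0, 1],
  [0, 0, 0, 0, 0, 0, 1],
  [0, 0, 0, 0, 0, 0, 1],
])

```text
time_s: 6.45
ee_pos: [0.4948, -0.152, 0.2502]
eef_rot: [[0.978, 0.207, -0.001], [0.207, -0.978, -0.0], [-0.001, -0.0, -1.0]]
ft_force: [0.2, -0.1, -2.0]
gripper_width: 0.0127
```

Run:
```python
from h import *
p,d,s=snap('wrist','w3'); print(s['ee_pos'],s['eef_rot'].round(4),s['ft_force'],s['torque'],s['gripper_width'])
```

```text
[ 0.49483866 -0.15204364  0.25017198] [[ 9.783e-01  2.072e-01 -6.000e-04]
 [ 2.072e-01 -9.783e-01 -0.000e+00]
 [-6.000e-04 -1.000e-04 -1.000e+00]] [ 0.22781667 -0.09039986 -1.99829366] [-0.00046902  0.02038115  0.0133538 ] 0.012706613701435715
```

View pics/w3.png

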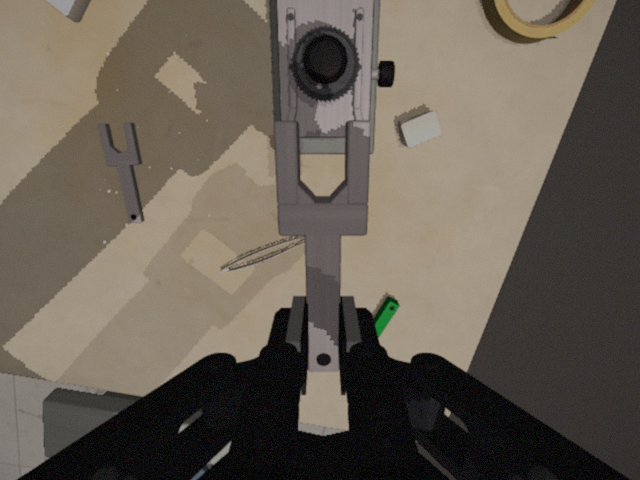

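Run:
```python
from h import *
p,W=cloud('wrist','w3'); s=np.load('pics/w3.npz'); ee=s['ee'];R=s['R']
L=(W-ee)@R  # tool coords
# fork plane
z=L[...,2]; m=np.zeros(z.shape,bool); m[110:290,270:375]=True
f=m&(z>-.03)&(z<.01)
q=L[f]; print('fork tool z',np.percentile(q[:,2],[1,10,50,90,99])*1000, len(q))
A=np.c_[q[:,0],q[:,1],np.ones(len(q))]; c=np.linalg.lstsq(A,q[:,2],rcond=None)[0]; print('plane slopes',c)
for x0 in np.arange(-.02,.09,.01):
    k=q[(q[:,0]>x0)&(q[:,0]<x0+.01)]
    if len(k): print(round(x0,3),len(k),(k[:,1].min()*1000).round(1),(k[:,1].max()*1000).round(1),(k[:,2].mean()*1000).round(1))
print('tip x',np.percentile(q[:,0],[99,99.9,100]))
sh=q[(q[:,0]>.02)]; 
# press
m=np.zeros(z.shape,bool); m[0:160,255:400]=True
b=m&(W[...,2]>.176)&(W[...,2]<.19); print('button',W[b].mean(0),(W[b].max(0)+W[b].min(0))/2,np.ptp(W[b],axis=0),b.sum())
c=m&(W[...,2]>.158)&(W[...,2]<.174); print('collar',(W[c].max(0)+W[c].min(0))/2,np.ptp(W[c],axis=0),np.median(W[c][:,2]),c.sum())
h=m&(W[...,2]>.126)&(W[...,2]<.1335); print('head',np.median(W[h][:,2]),h.sum())
r=cv2.minAreaRect(W[h][:,:2].astype(np.float32)*1000); print(r)
```

```text
fork tool z [-12.01799987 -11.32174756 -10.4931615   -9.41009218   0.59423369] 9455
plane slopes [ 0.0206797  -0.00086192 -0.01115575]
0.01 349 -6.9 6.9 -10.7
0.02 822 -6.8 6.8 -10.7
0.03 1141 -16.8 16.9 -10.6
0.04 2332 -17.1 16.9 -10.6
0.05 1951 -17.2 16.8 -9.3
0.06 1415 -17.3 16.8 -9.8
0.07 1445 -17.4 16.8 -9.9
tip x [0.07896132 0.0796145  0.07962066]
button [ 0.60272266 -0.13028189  0.18181288] [ 0.60296137 -0.13029116  0.18138997] [0.02338039 0.0232242  0.0072061 ] 1696
collar [ 0.60303365 -0.13027602  0.16313073] [0.03974113 0.03972051 0.01021223] 0.1651866044108266 2320
head 0.1304923669700274 6616
((604.3225708007812, -137.1841583251953), (82.72193145751953, 76.47337341308594), 11.962958335876465)
```

Run:
```python
from h import *
p,W=cloud('wrist','w3')
m=np.zeros(W.shape[:2],bool); m[0:130,265:385]=True
h=m&(W[...,2]>.120)&(W[...,2]<.150)
o=np.array([.6030,-.1303])
for yaw in (11,12,13):
    a=np.radians(yaw); d=W[h][:,:2]-o; q=np.stack([d[:,0]*np.cos(a)+d[:,1]*np.sin(a),-d[:,0]*np.sin(a)+d[:,1]*np.cos(a)],1)*1000; z=W[h][:,2]*1000
    print(yaw)
    for x0 in range(-40,50,10):
        k=(q[:,0]>x0)&(q[:,0]<x0+10)
        prof=[]
        rb=k&(z>133.8)&(z<139)&(abs(q[:,1])>15)
        l=q[rb&(q[:,1]>0)][:,1]; r=q[rb&(q[:,1]<0)][:,1]
        hd=k&(z<133)&(z>127)
        print(x0,len(l),len(r), l.min(initial=99).round(1),l.max(initial=-99).round(1), r.min(initial=99).round(1),r.max(initial=-99).round(1),'head',q[hd][:,1].min(initial=99).round(1),q[hd][:,1].max(initial=-99).round(1))
cv2.imwrite('pics/crop3.png',cv2.resize(p[0:170,250:400],None,fx=3.5,fy=3.5,interpolation=cv2.INTER_CUBIC)[:,:,::-1])
```

```text
11
-40 10 0 20.5 25.2 99.0 -99.0 head -15.4 29.9
-30 122 123 18.4 24.4 -25.7 -19.3 head -31.3 30.6
-20 123 132 18.5 23.7 -24.1 -18.9 head -31.0 30.6
-10 92 88 18.9 23.7 -23.6 -18.8 head -37.2 31.0
0 58 56 21.3 24.0 -23.5 -20.6 head -39.7 30.8
10 134 124 19.4 24.1 -23.4 -18.2 head -30.5 31.3
20 149 147 19.4 24.4 -23.2 -18.2 head -30.5 31.6
30 64 72 19.4 24.4 -22.6 -18.1 head -30.2 31.6
40 0 0 99.0 -99.0 99.0 -99.0 head -29.8 31.2
12
-40 8 8 21.0 25.8 -25.2 -20.5 head -29.9 30.4
-30 122 123 18.8 24.9 -25.2 -18.9 head -30.8 31.1
-20 117 127 18.8 24.0 -23.7 -18.7 head -30.8 30.9
-10 97 87 19.1 23.8 -23.6 -18.6 head -39.7 31.1
0 56 55 21.2 23.8 -23.6 -20.7 head -39.0 30.8
10 131 128 19.0 23.9 -23.7 -18.5 head -30.9 31.1
20 149 149 18.9 23.9 -23.5 -18.6 head -30.8 31.1
30 72 65 18.8 23.9 -23.1 -18.6 head -30.8 31.0
40 0 0 99.0 -99.0 99.0 -99.0 head -30.5 30.5
13
-40 0 8 99.0 -99.0 -24.7 -20.0 head -29.5 20.0
-30 123 123 19.2 26.3 -24.7 -18.5 head -30.3 31.5
-20 124 135 19.2 24.2 -23.3 -18.4 head -30.6 31.2
-10 94 82 19.2 24.0 -23.6 -18.5 head -39.7 31.2
0 58 55 21.0 23.6 -23.6 -20.8 head -39.0 30.7
10 130 131 18.7 23.7 -24.0 -18.8 head -31.2 30.9
20 144 148 18.3 23.3 -23.9 -18.9 head -31.1 30.6
30 79 60 18.3 23.4 -23.7 -19.2 head -31.4 30.5
40 0 0 99.0 -99.0 99.0 -99.0 head -31.1 29.9
```

View pics/crop3.png

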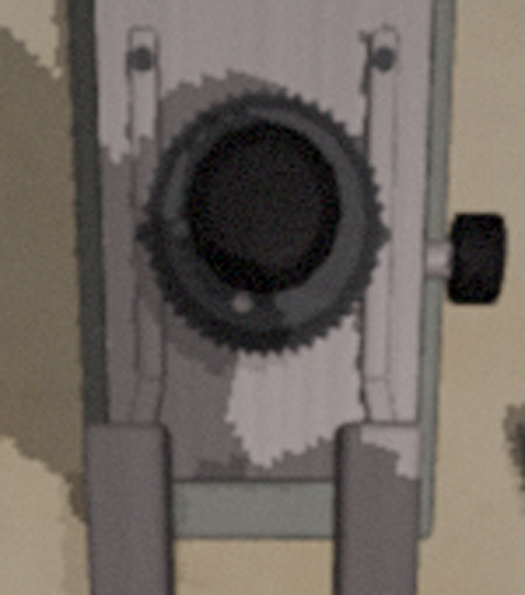

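Run:
```python
from h import *
plan([(.4798,-.1564,.138,12,40)],close=1)
```

```text
[[-5.2, 0.3, 37.3, 0, 0, -0.02, 1], [-5.2, 0.3, 37.4, 0, 0, -0.02, 1], [-5.1, 0.4, 37.3, 0, 0, -0.03, 1]]
end [ 0.47985549 -0.15642317  0.13804304] 12.004344500997469
```

>>> carry_out([
  [-5.2, 0.3, 37.3, 0, 0, 0, 1],
  [-5.2, 0.3, 37.4, 0, 0, 0, 1],
  [-5.1, 0.4, 37.3, 0, 0, 0, 1],
  [0, 0, 0, 0, 0, 0, 1],
  [0, 0, 0, 0, 0, 0, 1],
  [0, 0, 0, 0, 0, 0, 1],
])

```text
time_s: 7.1
ee_pos: [0.4819, -0.157, 0.1409]
eef_rot: [[0.978, 0.207, 0.004], [0.207, -0.978, -0.002], [0.003, 0.003, -1.0]]
ft_force: [-0.5, -0.1, -1.1]
gripper_width: 0.0125
```

```bash
cat >> h.py <<'E'
O=np.array([.6030,-.1302]); YA=np.radians(12.0)
def inpress(p): 
    d=np.array(p[:2])-O; return np.array([d[0]*np.cos(YA)+d[1]*np.sin(YA),-d[0]*np.sin(YA)+d[1]*np.cos(YA),p[2]-.13])
def topw(x,y,z): return (O[0]+x*np.cos(YA)-y*np.sin(YA),O[1]+x*np.sin(YA)+y*np.cos(YA),z+.13)
E
python3 - <<'E'
from h import *
p,d,s=snap('wrist','w4'); print(s['time_s'],s['ee_pos'],s['eef_rot'].round(4)[:,0],s['ft_force'],s['torque'],inpress(s['ee_pos'])*1000)
p,W=cloud('wrist','w4'); L=(W-s['ee_pos'])@s['eef_rot']
m=np.zeros(W.shape[:2],bool); m[90:290,260:385]=True
f=m&(L[...,2]>-.02)&(L[...,2]<-.007); q=L[f]*1000
for x0 in range(0,90,10):
    k=q[(q[:,0]>x0)&(q[:,0]<x0+10)]
    if len(k): print(x0,k[:,1].min().round(1),k[:,1].max().round(1),k[:,2].mean().round(1),'pressy of center',)
print('tip',q[:,0].max())
m[:]=False; m[0:200,240:400]=True
b=m&(W[...,2]>.176)&(W[...,2]<.19); print('button',((W[b].max(0)+W[b].min(0))/2).round(4),np.ptp(W[b],axis=0).round(4),b.sum())
E
```

```text
7.1 [ 0.48191277 -0.15696679  0.14093486] [0.9783 0.2072 0.0032] [-0.54528432 -0.09328798 -1.13108606] [-0.07765437  0.05522495 -0.02198616] [-124.00631231   -1.00641946   10.93485696]
10 -6.8 6.9 -10.7 pressy of center
20 -6.8 6.8 -10.7 pressy of center
30 -16.9 16.8 -10.6 pressy of center
40 -17.1 16.9 -10.6 pressy of center
50 -17.2 16.9 -10.4 pressy of center
60 -17.3 16.8 -10.5 pressy of center
70 -17.3 16.8 -10.3 pressy of center
tip 79.62211921768088Traceback (most recent call last):
  File "<stdin>", line 11, in <module>
    return umr_maximum(a, axis, None, out, keepdims, initial, where)
ValueError: zero-size array to reduction operation maximum which has no identity
```

View pics/w4.png

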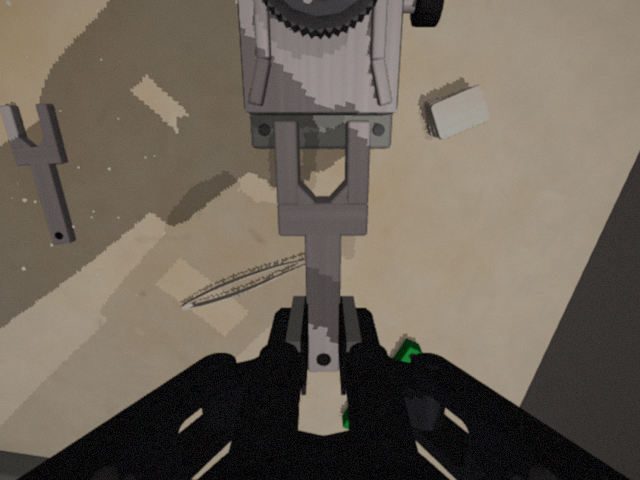

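>>> carry_out([
  [0, 0, 0, 0, 0, 0, 1],
  [0, 0, 0, 0, 0, 0, 1],
  [0, 0, 0, 0, 0, 0, 1],
])

```text
time_s: 7.45
ee_pos: [0.4807, -0.1559, 0.1391]
eef_rot: [[0.978, 0.208, 0.001], [0.208, -0.978, -0.001], [0.001, 0.001, -1.0]]
ft_force: [0.1, 0.4, -1.1]
gripper_width: 0.0125
```

Run:
```python
from h import *
s=arm.sense(); print(s['time_s'],s['ee_pos'],s['qvel'].round(3),s['ft_force'],inpress(s['ee_pos'])*1000)
p,W=cloud('wrist','w4')
# rib profile relative to fork lateral center, in tool coords of w4
z=np.load('pics/w4.npz'); L=(W-z['ee'])@z['R']*1000
m=(np.arange(480)[:,None]<112)&(np.arange(640)[None]>230)&(np.arange(640)[None]<410)
H=W[...,2]*1000
for x0 in range(80,130,8):
    k=m&(L[...,0]>x0)&(L[...,0]<x0+8)&(H>134)&(H<140)&(abs(L[...,1])>14)
    y=L[k][:,1]; print(x0,k.sum(),y[y<0].min(initial=0).round(1),y[y<0].max(initial=-99).round(1),y[y>0].min(initial=99).round(1),y[y>0].max(initial=0).round(1))
hd=m&(H>127)&(H<133); print('front edge tool x',np.percentile(L[hd][:,0],[0.2,1]), np.median(H[hd]))
```

```text
7.45 [ 0.48066749 -0.15585883  0.1390817 ] [-0.002  0.005  0.005  0.    -0.001 -0.001] [ 0.11897284  0.39184234 -1.13397673] [-124.99402083    0.33624084    9.08170038]
80 190 -27.9 -22.9 21.0 26.3
88 650 -28.0 -21.0 19.1 25.7
96 681 -25.7 -19.7 17.7 23.7
104 704 -24.8 -19.5 17.7 22.8
112 691 -24.7 -19.5 17.5 22.9
120 7 -24.6 -22.0 19.7 22.4
128 0 0.0 -99.0 99.0 0.0
front edge tool x [83.30633876 83.38304119] 130.52081899560596
```

>>> carry_out([
  [0, 0.2, 3.2, 0, 0, 0, 1],
  [5, 0, 0, 0, 0, 0, 1],
  [6, 0, 0, 0, 0, 0, 1],
  [6, 0, 0, 0, 0, 0, 1],
  [6, 0, 0, 0, 0, 0, 1],
  [6, 0, 0, 0, 0, 0, 1],
  [0, 0, 0, 0, 0, 0, 1],
  [0, 0, 0, 0, 0, 0, 1],
  [0, 0, 0, 0, 0, 0, 1],
  [0, 0, 0, 0, 0, 0, 1],
])

```text
time_s: 8.45
ee_pos: [0.5085, -0.1499, 0.1352]
eef_rot: [[0.978, 0.208, -0.0], [0.208, -0.978, 0.0], [-0.0, -0.0, -1.0]]
ft_force: [-0.5, -0.9, -2.3]
gripper_width: 0.012
```

Run:
```python
from h import *
p,d,s=snap('wrist','w5');print(s['time_s'],s['ee_pos'],s['qvel'].round(3),s['ft_force'],s['torque'],inpress(s['ee_pos'])*1000)
```

```text
8.45 [ 0.50850173 -0.14990531  0.13515731] [-0.001 -0.001 -0.001  0.001 -0.001 -0.   ] [-0.51672934 -0.91749844 -2.31549684] [-0.00761485  0.06184511  0.01910116] [-96.5302158    0.37259695   5.15730983]
```

View pics/w5.png

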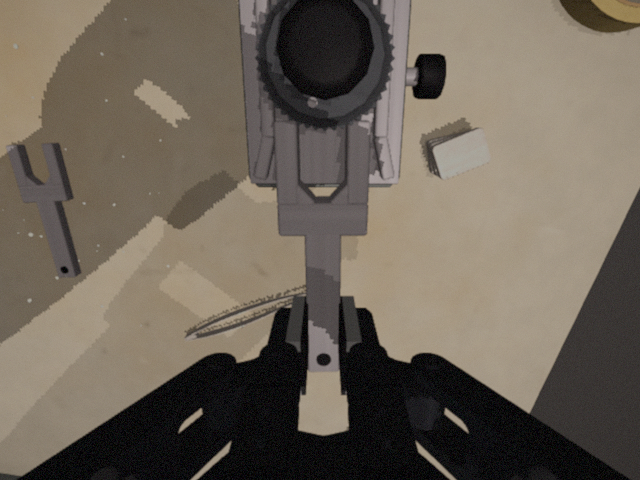

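>>> carry_out([
  [5, 0.3, -0.4, 0, 0, 0, 1],
  [5, 0, 0, 0, 0, 0, 1],
  [5, 0, 0, 0, 0, 0, 1],
  [5, 0, 0, 0, 0, 0, 1],
  [5, 0, 0, 0, 0, 0, 1],
  [5, 0, 0, 0, 0, 0, 1],
  [5, 0, 0, 0, 0, 0, 1],
  [0, 0, 0, 0, 0, 0, 1],
  [0, 0, 0, 0, 0, 0, 1],
  [0, 0, 0, 0, 0, 0, 1],
])

```text
time_s: 9.5
ee_pos: [0.5428, -0.1429, 0.1355]
eef_rot: [[0.978, 0.208, -0.0], [0.208, -0.978, 0.0], [-0.0, -0.0, -1.0]]
ft_force: [0.1, 0.0, -1.9]
gripper_width: 0.0124
```

Run:
```python
from h import *
p,d,s=snap('wrist','w6');print(s['time_s'],s['ee_pos'],s['qvel'].round(3),s['ft_force'],s['torque'],inpress(s['ee_pos'])*1000)
```

```text
9.5 [ 0.54282035 -0.14291455  0.1355276 ] [-0.002 -0.002  0.002 -0.001  0.    -0.001] [ 0.14597669  0.020711   -1.94412238] [-0.03162016  0.05890754 -0.03577139] [-61.50808087   0.07534956   5.52760108]
```

View pics/w6.png

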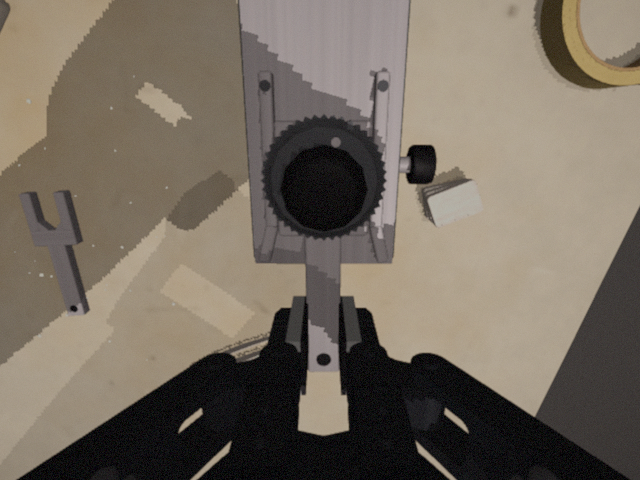

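Run:
```python
from h import *
p,W=cloud('wrist','w6'); m=np.zeros(W.shape[:2],bool); m[80:260,250:400]=True
b=m&(W[...,2]>.179)&(W[...,2]<.186); w=W[b]; print('button',w.mean(0).round(4),b.sum(),(inpress(w.mean(0))*1000).round(2))
c=m&(W[...,2]>.160)&(W[...,2]<.172); w=W[c]; print('collar',((w.max(0)+w.min(0))/2).round(4),np.ptp(w,axis=0).round(4),np.median(w[:,2]))
```

```text
button [ 0.604  -0.1303  0.1819] 5624 [ 0.92 -0.32 51.9 ]
collar [ 0.603  -0.1305  0.1642] [0.0401 0.0398 0.0082] 0.16520388946974243
```

>>> carry_out([
  [1.5, 0, 0, 0, 0, 0, 1],
  [1.3, 0, 0, 0, 0, 0, 1],
  [0, 0, 0, 0, 0, 0, 1],
  [0, 0, 0, 0, 0, 0, 1],
  [0, 0, 0, 0, 0, 0, 1],
])

```text
time_s: 10.05
ee_pos: [0.5457, -0.1423, 0.1356]
eef_rot: [[0.978, 0.208, -0.0], [0.208, -0.978, -0.0], [-0.0, -0.0, -1.0]]
ft_force: [0.5, -0.5, -1.5]
gripper_width: 0.0126
```

>>> carry_out([
  [1, 0, 0, 0, 0, 0, 1],
  [0, 0, 0, 0, 0, 0, 1],
  [0, 0, 0, 0, 0, 0, 1],
  [0, 0, 0, 0, 0, 0, 1],
])

```text
time_s: 10.45
ee_pos: [0.5466, -0.1421, 0.1356]
eef_rot: [[0.978, 0.208, -0.0], [0.208, -0.978, 0.0], [-0.0, -0.0, -1.0]]
ft_force: [-0.8, 0.2, -1.7]
gripper_width: 0.0124
```

>>> carry_out([
  [1, 0, 0, 0, 0, 0, 1],
  [0, 0, 0, 0, 0, 0, 1],
  [0, 0, 0, 0, 0, 0, 1],
  [0, 0, 0, 0, 0, 0, 1],
])

```text
time_s: 10.85
ee_pos: [0.5467, -0.142, 0.1354]
eef_rot: [[0.978, 0.208, -0.003], [0.208, -0.978, -0.0], [-0.003, -0.001, -1.0]]
ft_force: [-5.0, -1.3, 0.0]
gripper_width: 0.0126
```

>>> carry_out([
  [-1.6, 0, 0, 0, 0, 0, 1],
  [0, 0, 0.6, 0, 0, 0, 1],
  [0, 0, 0.6, 0, 0, 0, 1],
  [0, 0, 0, 0, 0, 0, 1],
  [0, 0, 0, 0, 0, 0, 1],
  [0, 0, 0, 0, 0, 0, 1],
])

```text
time_s: 11.45
ee_pos: [0.5463, -0.1423, 0.1345]
eef_rot: [[0.978, 0.208, 0.0], [0.208, -0.978, -0.0], [0.0, 0.0, -1.0]]
ft_force: [0.2, -0.0, -1.4]
gripper_width: 0.0125
```

>>> carry_out([
  [0, 0, 0.5, 0, 0, 0, 1],
  [0, 0, 0.3, 0, 0, 0, 1],
  [0, 0, 0, 0, 0, 0, 1],
  [0, 0, 0, 0, 0, 0, 1],
  [0, 0, 0, 0, 0, 0, 1],
])

```text
time_s: 11.95
ee_pos: [0.5463, -0.1423, 0.1343]
eef_rot: [[0.978, 0.208, 0.0], [0.208, -0.978, -0.0], [0.0, 0.0, -1.0]]
ft_force: [-2.9, 1.2, 6.1]
gripper_width: 0.0127
```

>>> carry_out([
  [0, 0, -0.6, 0, 0, 0, 1],
  [0, 0, 0, 0, 0, 0, 0.7],
  [0, 0, 0, 0, 0, 0, 0.4],
  [0, 0, 0, 0, 0, 0, -0.2],
  [0, 0, 0, 0, 0, 0, -1],
  [0, 0, -10, 0, 0, 0, -1],
  [-20, 0, -30, 0, 0, 0, -1],
  [0, 0, -40, 0, 0, 0, -1],
  [0, 0, -20, 0, 0, 0, -1],
  [0, 0, 0, 0, 0, 0, -1],
])

```text
time_s: 12.95
ee_pos: [0.5286, -0.1475, 0.2392]
eef_rot: [[0.978, 0.208, 0.008], [0.208, -0.978, -0.004], [0.007, 0.006, -1.0]]
ft_force: [0.8, -0.0, -0.4]
gripper_width: 0.0851
```

>>> carry_out([
  [0, 0, 0, 0, 0, 0, -1],
  [0, 0, 0, 0, 0, 0, -1],
  [0, 0, 0, 0, 0, 0, -1],
])

```text
time_s: 13.25
ee_pos: [0.5258, -0.146, 0.2324]
eef_rot: [[0.978, 0.208, -0.003], [0.208, -0.978, 0.001], [-0.002, -0.002, -1.0]]
ft_force: [0.8, -0.1, -0.0]
gripper_width: 0.0853
```

Run:
```python
from h import *
p,d,s=snap('wrist','w7');print(s['time_s'],s['ee_pos'],s['ft_force'],s['torque'],np.degrees(s['joint_positions']).round(1))
p,W=cloud('wrist','w7'); m=np.zeros(W.shape[:2],bool); m[0:300,250:400]=True
b=m&(W[...,2]>.179)&(W[...,2]<.186); w=W[b]; print('button',w.mean(0).round(4),b.sum(),(inpress(w.mean(0))*1000).round(2))
c=m&(W[...,2]>.160)&(W[...,2]<.172); w=W[c]; print('collar',((w.max(0)+w.min(0))/2).round(4),np.ptp(w,axis=0).round(4),np.median(w[:,2]))
f=m&(W[...,2]>.141)&(W[...,2]<.150); q=np.array([inpress(x) for x in W[f]])*1000
h=q[(abs(q[:,1])<10)&(q[:,0]<-20)]; print('fork handle end x',h[:,0].min(),'z',np.median(h[:,2]))
for x0 in range(-85,-15,10):
    k=h[(h[:,0]>x0)&(h[:,0]<x0+10)]; 
    if len(k): print(x0,k[:,1].min().round(1),k[:,1].max().round(1),k[:,2].mean().round(1))
```

```text
13.25 [ 0.52579668 -0.14599913  0.23240713] [ 0.767346   -0.05366277 -0.02957427] [-0.04383088 -0.05416039  0.03354752] [-2.740e+01  1.000e-01  1.044e+02 -0.000e+00  7.570e+01  5.060e+01]
button [ 0.6032 -0.1303  0.1819] 1699 [ 0.19 -0.13 51.87]
collar [ 0.6031 -0.1305  0.1646] [0.0394 0.0394 0.0071] 0.1653003180248107
fork handle end x -82.20975741625917 z 15.240507557339022
-85 -7.1 6.4 15.2
-75 -7.0 6.3 15.2
-65 -6.9 6.9 15.2
-55 -6.8 6.9 15.2
-45 -6.6 6.8 15.3
-35 -6.5 6.7 15.3
-25 -9.5 9.7 15.2
```

View pics/w7.png

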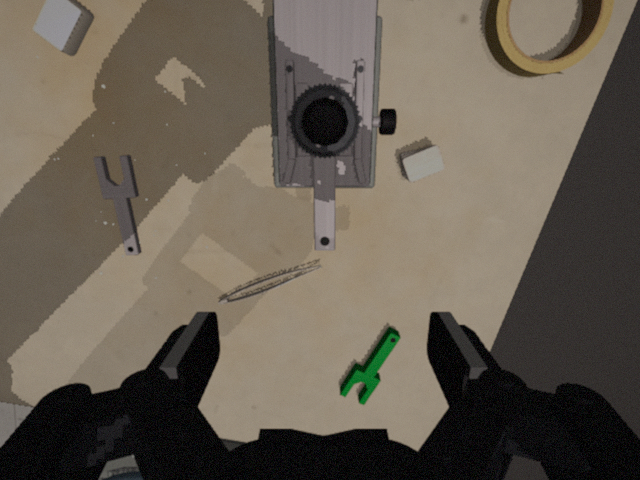

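Run:
```python
from h import *
plan([(.6031,-.1305,.235,162)],close=-1)
```

```text
[[4.4, 0.0, -0.1, 0, 0, -8.33, -1], [4.3, 0.7, -0.1, 0, 0, -8.33, -1], [4.2, 1.3, -0.1, 0, 0, -8.33, -1], [3.9, 1.9, -0.1, 0, 0, -8.33, -1], [3.6, 2.4, -0.1, 0, 0, -8.33, -1], [3.2, 2.9, -0.1, 0, 0, -8.33, -1], [2.8, 3.4, -0.1, 0, 0, -8.34, -1], [2.3, 3.8, -0.2, 0, 0, -8.33, -1], [1.7, 4.0, -0.1, 0, 0, -8.34, -1], [1.1, 4.2, -0.2, 0, 0, -8.33, -1]]
[[0.5, 4.4, -0.1, 0, 0, -8.34, -1], [-0.2, 4.4, -0.2, 0, 0, -8.33, -1], [-0.8, 4.3, -0.1, 0, 0, -8.34, -1], [-1.4, 4.1, -0.2, 0, 0, -8.33, -1], [-2.0, 3.9, -0.1, 0, 0, -8.34, -1], [-2.6, 3.5, -0.2, 0, 0, -8.33, -1], [-3.1, 3.2, -0.1, 0, 0, -8.34, -1], [-3.4, 2.7, -0.2, 0, 0, -8.33, -1]]
end [ 0.60308585 -0.13043979  0.23502815] 161.9965094332746
```

>>> carry_out([
  [4.4, 0.0, -0.1, 0, 0, -8.33, -1],
  [4.3, 0.7, -0.1, 0, 0, -8.33, -1],
  [4.2, 1.3, -0.1, 0, 0, -8.33, -1],
  [3.9, 1.9, -0.1, 0, 0, -8.33, -1],
  [3.6, 2.4, -0.1, 0, 0, -8.33, -1],
  [3.2, 2.9, -0.1, 0, 0, -8.33, -1],
  [2.8, 3.4, -0.1, 0, 0, -8.34, -1],
  [2.3, 3.8, -0.2, 0, 0, -8.33, -1],
  [1.7, 4.0, -0.1, 0, 0, -8.34, -1],
  [1.1, 4.2, -0.2, 0, 0, -8.33, -1],
])

```text
time_s: 14.3
ee_pos: [0.5692, -0.1375, 0.2343]
eef_rot: [[-0.099, 0.995, -0.002], [0.995, 0.099, 0.001], [0.001, -0.002, -1.0]]
ft_force: [-0.6, -0.8, -0.8]
gripper_width: 0.0853
```

>>> carry_out([
  [0.5, 4.4, -0.1, 0, 0, -8.34, -1],
  [-0.2, 4.4, -0.2, 0, 0, -8.33, -1],
  [-0.8, 4.3, -0.1, 0, 0, -8.34, -1],
  [-1.4, 4.1, -0.2, 0, 0, -8.33, -1],
  [-2.0, 3.9, -0.1, 0, 0, -8.34, -1],
  [-2.6, 3.5, -0.2, 0, 0, -8.33, -1],
  [-3.1, 3.2, -0.1, 0, 0, -8.34, -1],
  [-3.4, 2.7, -0.2, 0, 0, -8.33, -1],
  [0, 0, 0, 0, 0, 0, -1],
  [0, 0, 0, 0, 0, 0, -1],
])

```text
time_s: 15.3
ee_pos: [0.6035, -0.1307, 0.2359]
eef_rot: [[-0.95, 0.312, -0.001], [0.312, 0.95, 0.0], [0.001, 0.0, -1.0]]
ft_force: [0.2, -0.2, 0.4]
gripper_width: 0.0856
```

>>> carry_out([
  [0, 0, 0, 0, 0, 0, -1],
  [0, 0, 0, 0, 0, 0, -1],
  [0, 0, 0, 0, 0, 0, -1],
  [0, 0, 0, 0, 0, 0, -1],
])

```text
time_s: 15.7
ee_pos: [0.6037, -0.1308, 0.2366]
eef_rot: [[-0.951, 0.31, 0.0], [0.31, 0.951, -0.0], [-0.0, 0.0, -1.0]]
ft_force: [0.6, -0.1, -0.0]
gripper_width: 0.0852
```

Run:
```python
from h import *
p,d,s=snap('wrist','w8');print(s['time_s'],s['ee_pos'],s['eef_rot'].round(3)[:,0],s['ft_force'],s['torque'],np.degrees(s['joint_positions']).round(1))
p,W=cloud('wrist','w8'); L=(W-s['ee_pos'])@s['eef_rot']*1000
m=np.zeros(W.shape[:2],bool); m[100:480,230:420]=True
b=m&(W[...,2]>.179)&(W[...,2]<.186); print('button',W[b].mean(0).round(4),b.sum(),L[b].mean(0).round(2))
c=m&(W[...,2]>.160)&(W[...,2]<.172); w=L[c]; print('collar tool',((w.max(0)+w.min(0))/2).round(4),np.ptp(w,axis=0).round(4))
```

```text
15.7 [ 0.60368345 -0.13079358  0.23663315] [-0.951  0.31  -0.   ] [ 6.17324711e-01 -1.49023886e-01 -5.47772172e-04] [-0.02915545  0.05094873 -0.02363003] [-22.7   9.5  93.9   0.   76.5 -94.7]
button [ 0.6023 -0.1304  0.1819] 1125 [ 1.4  -0.   54.75]
collar tool [ 0.3552 -0.1234 72.6312] [39.7092 39.6568  7.9468]
```

View pics/w8.png

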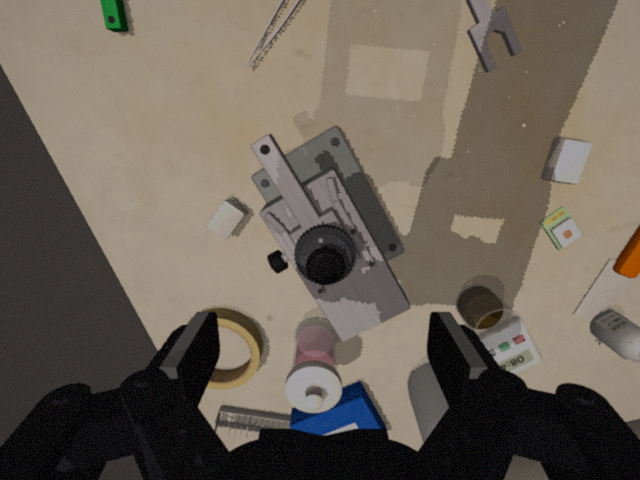

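>>> carry_out([
  [0, 0, 20.8, 0, 0, 0, -1],
  [0, 0, 20.8, 0, 0, 0, -1],
  [0, 0, 20.8, 0, 0, 0, -1],
  [0, 0, 20.7, 0, 0, 0, -1],
  [0, 0, 0, 0, 0, 0, -0.5],
  [0, 0, 0, 0, 0, 0, -0.3],
  [0, 0, 0, 0, 0, 0, -0.2],
  [0, 0, 0, 0, 0, 0, -0.2],
], newtons=20)

```text
time_s: 16.55
ee_pos: [0.6046, -0.1312, 0.1552]
eef_rot: [[-0.951, 0.309, 0.003], [0.309, 0.951, -0.001], [-0.003, -0.0, -1.0]]
ft_force: [1.3, 0.2, 0.9]
gripper_width: 0.051
```

Run:
```python
from h import *
p,d,s=snap('wrist','w9');print(s['time_s'],s['ee_pos'],inpress(s['ee_pos'])*1000,s['eef_rot'].round(3)[:,0],s['ft_force'],s['torque'],s['gripper_width'])
```

```text
16.55 [ 0.60461663 -0.13115685  0.15520534] [ 1.38235756 -1.27205708 25.20534304] [-0.951  0.309 -0.003] [1.28766238 0.18702495 0.87926761] [ 0.058508    0.00969874 -0.0325975 ] 0.05096074454248278
```

View pics/w9.png

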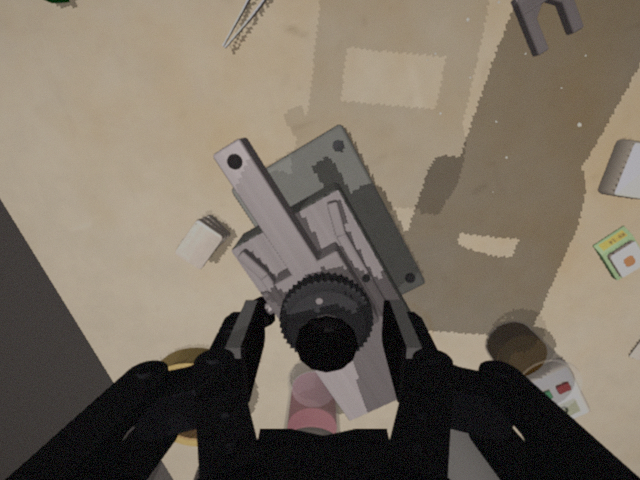

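>>> carry_out([
  [0, 0, 0, 0, 0, 0, -0.2],
  [0, 0, 0, 0, 0, 0, -0.1],
  [0, 0, 0, 0, 0, 0, 0],
  [0, 0, 0, 0, 0, 0, 0.2],
  [0, 0, 0, 0, 0, 0, 0.2],
  [0, 0, 0, 0, 0, 0, 0.2],
], newtons=20)

```text
time_s: 17.2
ee_pos: [0.6042, -0.1298, 0.154]
eef_rot: [[-0.951, 0.309, 0.001], [0.309, 0.951, 0.002], [-0.0, 0.002, -1.0]]
ft_force: [0.8, 5.8, 2.6]
gripper_width: 0.0386
```

Run:
```python
from h import *
s=arm.sense();print(s['time_s'],s['ee_pos'],inpress(s['ee_pos'])*1000,s['eef_rot'].round(3)[:,0],s['ft_force'],s['torque'],s['gripper_width'], s['joint_efforts'].round(3),s['eef_rot'].T@s['ft_force'])
```

```text
17.2 [ 0.60416624 -0.12979503  0.15398195] [ 1.22494939  0.15364615 23.98194901] [-0.951  0.309 -0.   ] [0.77050825 5.81215959 2.61467229] [ 1.00182409 -0.12480499 -0.05073469] 0.038619388987653235 [-3.2700e+00 -3.9246e+01 -2.9690e+01 -1.2760e+00 -3.6900e-01 -1.9000e-02] [ 1.06244366  5.7708674  -2.60378496]
```

>>> carry_out([
  [0, 1, 0, 0, 0, 0, 0.3],
  [0, 0, 0, 0, 0, 0, 0.3],
  [0, 0, 0, 0, 0, 0, 0.3],
])

```text
time_s: 17.5
ee_pos: [0.6042, -0.1298, 0.1539]
eef_rot: [[-0.951, 0.309, 0.0], [0.309, 0.951, 0.0], [-0.0, 0.0, -1.0]]
ft_force: [-0.3, 2.8, 4.6]
gripper_width: 0.0386
```

```bash
cat >> h.py <<'E'
def st():
    s=arm.sense(); R=s['eef_rot']; print(round(s['time_s'],2),'press',(inpress(s['ee_pos'])*1000).round(2),'yaw',round(np.degrees(np.arctan2(R[1,0],R[0,0])),2),'Ftool',(R.T@s['ft_force']).round(2),'Ttool',(R.T@s['torque']).round(3),'w',round(s['gripper_width']*1000,2),'j6',round(np.degrees(s['joint_positions'][5]),1),'e6',round(s['joint_efforts'][5],4),'tilt',R[:2,2].round(4))
E
python3 -c "
from h import *
st()"
```

```text
17.5 press [ 1.27  0.18 23.94] yaw 161.99 Ftool [ 1.18  2.53 -4.6 ] Ttool [-0.639  0.302  0.028] w 38.59 j6 -94.6 e6 -0.0055 tilt [0.0004 0.0002]
```

>>> carry_out([
  [0, 0.5, 0, 0, 0, 4, 0.3],
  [0, 0, 0.1, 0, 0, 6, 0.3],
  [0, 0, 0.13, 0, 0, 6, 0.3],
  [0, 0, 0.13, 0, 0, 6, 0.3],
  [0, 0, 0.13, 0, 0, 6, 0.3],
  [0, 0, 0.13, 0, 0, 6, 0.3],
  [0, 0, 0.13, 0, 0, 6, 0.3],
])

```text
time_s: 18.2
ee_pos: [0.6045, -0.1294, 0.1531]
eef_rot: [[-0.526, 0.85, 0.001], [0.85, 0.526, -0.0], [-0.001, 0.001, -1.0]]
ft_force: [-0.4, 3.5, 4.4]
gripper_width: 0.0387
```

```bash
python3 -c "
from h import *
st()"
```

```text
18.2 press [ 1.63  0.45 23.08] yaw 121.74 Ftool [ 3.24  1.49 -4.36] Ttool [-0.325  0.442 -0.009] w 38.72 j6 -54.3 e6 -0.8477 tilt [ 0.0009 -0.0001]
```

>>> carry_out([
  [0, 0.2, 0.13, 0, 0, 6, 0.3],
  [0, 0, 0.13, 0, 0, 6, 0.3],
  [0, 0, 0.13, 0, 0, 6, 0.3],
  [0, 0, 0.13, 0, 0, 6, 0.3],
  [0, 0, 0.13, 0, 0, 6, 0.3],
  [0, 0, 0.13, 0, 0, 6, 0.3],
  [0, 0, 0.13, 0, 0, 6, 0.3],
  [0, 0, 0.13, 0, 0, 6, 0.3],
  [0, 0, 0.13, 0, 0, 6, 0.3],
  [0, 0, 0.13, 0, 0, 6, 0.3],
])

```text
time_s: 19.2
ee_pos: [0.6051, -0.1294, 0.1518]
eef_rot: [[0.473, 0.881, 0.002], [0.881, -0.473, -0.001], [0.001, 0.002, -1.0]]
ft_force: [1.6, 3.0, 3.1]
gripper_width: 0.0384
```

```bash
python3 -c "
from h import *
st(); snap('wrist','w10'); st()"
```

```text
19.2 press [ 2.2   0.33 21.78] yaw 61.75 Ftool [ 3.37 -0.01 -3.13] Ttool [-0.088  0.561 -0.01 ] w 38.44 j6 5.7 e6 -0.8471 tilt [ 0.0021 -0.0005]
19.25 press [ 2.21  0.31 21.77] yaw 61.59 Ftool [ 4.16  0.65 -3.53] Ttool [-0.182  0.528 -0.016] w 38.91 j6 5.8 e6 0.245 tilt [ 0.0021 -0.0005]
```

View pics/w10.png

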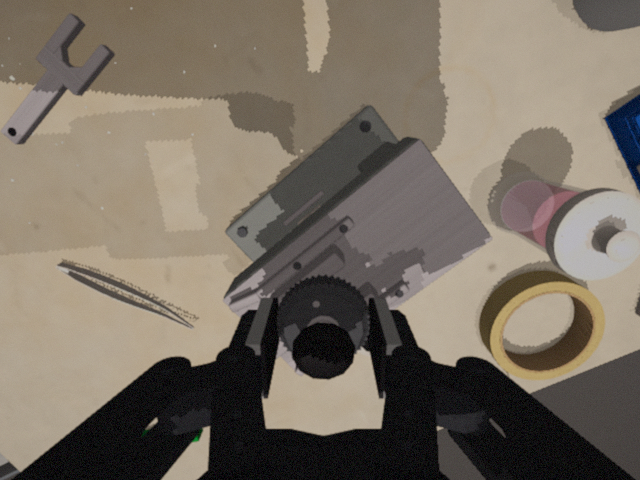

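>>> carry_out([
  [0.6, 0, 0.1, 0, 0, 6, 0.3],
  [0, 0, 0.1, 0, 0, 6, 0.3],
  [0, 0, 0.13, 0, 0, 6, 0.3],
  [0, 0, 0.13, 0, 0, 6, 0.3],
  [0, 0, 0.13, 0, 0, 6, 0.3],
  [0, 0, 0.13, 0, 0, 6, 0.3],
  [0, 0, 0.13, 0, 0, 6, 0.3],
  [0, 0, 0.13, 0, 0, 6, 0.3],
  [0, 0, 0, 0, 0, 0, 0.3],
])

```text
time_s: 20.15
ee_pos: [0.6054, -0.1298, 0.1508]
eef_rot: [[0.97, 0.243, 0.002], [0.243, -0.97, -0.002], [0.002, 0.003, -1.0]]
ft_force: [2.5, -1.5, 1.3]
gripper_width: 0.0391
```

```bash
python3 -c "
from h import *
st(); imaging.camera('wrist'); st(); p,d,s=snap('top','t2'); st()
p,W=cloud('top','t2')
"
```

```text
20.15 press [ 2.4  -0.09 20.76] yaw 14.08 Ftool [ 2.1   2.05 -1.32] Ttool [-0.396  0.494  0.038] w 39.09 j6 53.4 e6 0.4363 tilt [ 0.0022 -0.0022]
20.2 press [ 2.4  -0.04 20.74] yaw 14.17 Ftool [ 2.92  2.47 -0.16] Ttool [-0.48   0.494  0.037] w 39.19 j6 53.3 e6 0.1045 tilt [ 0.0022 -0.0021]
20.25 press [ 2.38 -0.04 20.73] yaw 14.15 Ftool [ 2.93  3.51 -0.32] Ttool [-0.595  0.616 -0.012] w 38.78 j6 53.3 e6 0.0012 tilt [ 0.0021 -0.0021]
```

>>> carry_out([
  [0.4, 0.4, 0.1, 0, 0, 5, 0.3],
  [0, 0, 0.1, 0, 0, 5, 0.3],
  [0, 0, 0.11, 0, 0, 5, 0.3],
  [0, 0, 0.11, 0, 0, 5, 0.3],
])

```text
time_s: 20.65
ee_pos: [0.6054, -0.13, 0.1503]
eef_rot: [[0.994, -0.106, 0.001], [-0.106, -0.994, -0.002], [0.001, 0.002, -1.0]]
ft_force: [2.6, -2.9, 1.2]
gripper_width: 0.039
```

```bash
cat >> h.py <<'E'
def tq(n=4):
    t=[];y=[];F=[]
    for i in range(n):
        s=arm.sense(); R=s['eef_rot']; t.append((R.T@s['torque'])[2]); y.append(np.degrees(np.arctan2(R[1,0],R[0,0]))); F.append(R.T@s['ft_force'])
        if i<n-1: imaging.camera('top')
    print(round(s['time_s'],2),'Tz',np.round(t,3),'mean',np.mean(t).round(4),'yaw',np.round(y,2),'F',np.mean(F,0).round(2),'z',(inpress(s['ee_pos'])*1000).round(2))
E
python3 -c "
from h import *
tq()"
```

```text
20.8 Tz [-0.039  0.046  0.023  0.092] mean 0.0304 yaw [-6.06 -6.19 -5.89 -5.82] F [ 2.99  2.71 -1.89] z [ 2.4  -0.24 20.31]
```

>>> carry_out([
  [0.3, 0.4, 0.05, 0, 0, 2, 0.3],
  [0, 0, 0.05, 0, 0, 2, 0.3],
])

```text
time_s: 21.0
ee_pos: [0.6054, -0.13, 0.1502]
eef_rot: [[0.985, -0.172, -0.0], [-0.172, -0.985, -0.001], [0.0, 0.001, -1.0]]
ft_force: [0.8, -2.7, 2.2]
gripper_width: 0.0387
```

```bash
cat >> h.py <<'E'
def tr(n=4):
    for i in range(n):
        s=arm.sense(); R=s['eef_rot']; print(round(s['time_s'],2),'Tz',(R.T@s['torque'])[2].round(3),'e6',s['joint_efforts'][5].round(4),'qd6',s['qvel'][5].round(4),'yaw',round(np.degrees(np.arctan2(R[1,0],R[0,0])),2),'F',(R.T@s['ft_force']).round(2),'p',(inpress(s['ee_pos'])*1000).round(2))
        if i<n-1: imaging.camera('top')
E
python3 -c "
from h import *
tr(4)"
```

```text
21.0 Tz 0.015 e6 -0.2779 qd6 0.3481 yaw -9.9 F [ 1.24  2.54 -2.18] p [ 2.39 -0.3  20.18]
21.05 Tz 0.025 e6 0.0899 qd6 -0.0593 yaw -9.96 F [ 2.31  2.96 -3.25] p [ 2.39 -0.29 20.2 ]
21.1 Tz 0.034 e6 0.1184 qd6 -0.013 yaw -9.87 F [ 1.07  2.72 -1.96] p [ 2.39 -0.3  20.17]
21.15 Tz 0.005 e6 0.0073 qd6 0.0057 yaw -9.86 F [ 2.69  2.8  -2.54] p [ 2.41 -0.28 20.18]
```

>>> carry_out([
  [0, 0, 0.05, 0, 0, 2, 0.3],
  [0, 0, 0.05, 0, 0, 2, 0.3],
])

```text
time_s: 21.35
ee_pos: [0.6054, -0.13, 0.1501]
eef_rot: [[0.971, -0.241, 0.0], [-0.241, -0.971, -0.001], [0.0, 0.001, -1.0]]
ft_force: [1.3, -4.3, 3.5]
gripper_width: 0.039
```

```bash
python3 -c "
from h import *
tr(4)"
```

```text
21.35 Tz -0.066 e6 -0.2761 qd6 0.3448 yaw -13.95 F [ 2.28  3.88 -3.48] p [ 2.38 -0.32 20.11]
21.4 Tz 0.065 e6 0.0844 qd6 -0.0626 yaw -14.01 F [ 1.99  2.83 -2.94] p [ 2.38 -0.31 20.08]
21.45 Tz -0.028 e6 0.121 qd6 -0.0136 yaw -13.9 F [ 1.76  4.51 -3.23] p [ 2.39 -0.3  20.1 ]
21.5 Tz 0.041 e6 0.0102 qd6 0.0031 yaw -13.89 F [ 1.21  4.37 -3.  ] p [ 2.39 -0.29 20.07]
```

>>> carry_out([
  [0, 0.3, 0.04, 0, 0, 2, 0.3],
  [0, 0, 0.04, 0, 0, 2, 0.3],
])

```text
time_s: 21.7
ee_pos: [0.6054, -0.1301, 0.15]
eef_rot: [[0.951, -0.309, 0.0], [-0.309, -0.951, -0.001], [0.0, 0.001, -1.0]]
ft_force: [1.2, -3.9, 3.5]
gripper_width: 0.0389
```

```bash
python3 -c "
from h import *
tr(4)"
```

```text
21.7 Tz -0.003 e6 -0.2782 qd6 0.3443 yaw -17.98 F [ 2.32  3.39 -3.45] p [ 2.36 -0.37 19.99]
21.75 Tz 0.028 e6 0.0816 qd6 -0.0632 yaw -18.04 F [ 1.86  3.32 -3.78] p [ 2.35 -0.35 19.96]
21.8 Tz 0.042 e6 0.1213 qd6 -0.017 yaw -17.92 F [ 2.14  3.67 -2.63] p [ 2.34 -0.36 19.97]
21.85 Tz 0.036 e6 0.011 qd6 0.0 yaw -17.91 F [ 2.11  3.72 -3.61] p [ 2.37 -0.35 20.  ]
```

>>> carry_out([
  [0, 0, 0.04, 0, 0, 2, 0.3],
  [0, 0, 0.04, 0, 0, 2, 0.3],
])

```text
time_s: 22.05
ee_pos: [0.6053, -0.1301, 0.1499]
eef_rot: [[0.927, -0.374, 0.0], [-0.374, -0.927, -0.001], [0.0, 0.001, -1.0]]
ft_force: [1.5, -3.9, 4.0]
gripper_width: 0.0389
```

```bash
python3 -c "
from h import *
tr(4)"
```

```text
22.05 Tz -0.025 e6 -0.2766 qd6 0.3453 yaw -21.98 F [ 2.84  3.09 -4.03] p [ 2.32 -0.37 19.88]
22.1 Tz 0.021 e6 0.0803 qd6 -0.0623 yaw -22.04 F [ 2.39  3.72 -3.77] p [ 2.36 -0.39 19.94]
22.15 Tz 0.006 e6 0.1219 qd6 -0.0202 yaw -21.93 F [ 2.63  3.89 -3.63] p [ 2.36 -0.39 19.92]
22.2 Tz 0.047 e6 0.0118 qd6 0.0021 yaw -21.91 F [ 2.04  5.49 -3.88] p [ 2.35 -0.37 19.9 ]
```

>>> carry_out([
  [0, 0.3, 0.02, 0, 0, 2, 0.3],
  [0, 0, 0.02, 0, 0, 2, 0.3],
])

```text
time_s: 22.4
ee_pos: [0.6053, -0.1301, 0.1498]
eef_rot: [[0.899, -0.438, 0.0], [-0.438, -0.899, -0.0], [0.0, 0.0, -1.0]]
ft_force: [0.6, -4.0, 3.5]
gripper_width: 0.0388
```

```bash
python3 -c "
from h import *
tr(3);snap('wrist','w11')"
```

```text
22.4 Tz 0.005 e6 -0.2787 qd6 0.345 yaw -25.99 F [ 2.27  3.39 -3.53] p [ 2.29 -0.42 19.81]
22.45 Tz 0.016 e6 0.0794 qd6 -0.0635 yaw -26.05 F [ 3.39  3.1  -4.33] p [ 2.3  -0.43 19.81]
22.5 Tz 0.074 e6 0.1215 qd6 -0.019 yaw -25.94 F [ 1.62  3.43 -4.27] p [ 2.31 -0.41 19.8 ]
```

>>> carry_out([
  [0, 0, 0.02, 0, 0, 2, 0.3],
  [0, 0, 0.02, 0, 0, 2, 0.3],
])

```text
time_s: 22.75
ee_pos: [0.6053, -0.1302, 0.1498]
eef_rot: [[0.866, -0.5, 0.0], [-0.5, -0.866, -0.0], [0.0, 0.0, -1.0]]
ft_force: [1.1, -4.7, 3.4]
gripper_width: 0.0393
```

```bash
python3 -c "
from h import *
tr(4)"
```

```text
22.75 Tz -0.024 e6 -0.277 qd6 0.3448 yaw -30.0 F [ 3.31  3.51 -3.37] p [ 2.27 -0.48 19.77]
22.8 Tz -0.039 e6 0.079 qd6 -0.065 yaw -30.06 F [ 4.15  3.46 -3.18] p [ 2.27 -0.47 19.75]
22.85 Tz 0.036 e6 0.1218 qd6 -0.0196 yaw -29.94 F [ 3.09  3.5  -3.07] p [ 2.26 -0.47 19.71]
22.9 Tz 0.056 e6 0.012 qd6 0.0011 yaw -29.92 F [ 2.13  2.55 -4.04] p [ 2.26 -0.44 19.71]
```

View pics/w11.png

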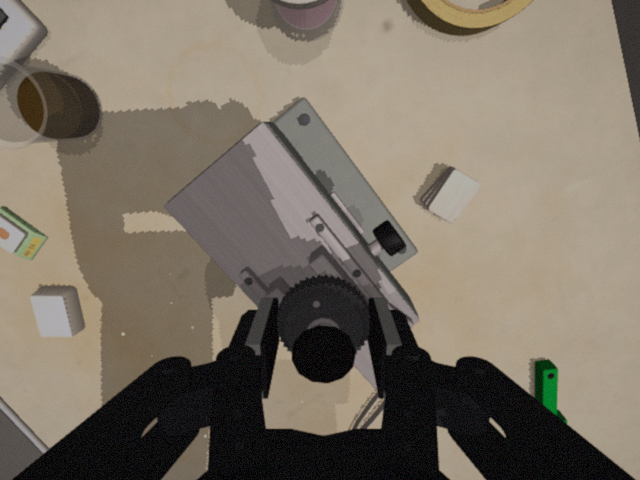

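Run:
```python
from h import *
for n in ('w8','w9','w10','w11'):
    p,W=cloud('wrist',n); d=W[...,:2]-np.array([.6032,-.1304]); r=np.hypot(d[...,0],d[...,1]); Z=W[...,2]
    m=(r>.0145)&(r<.0185)&(Z>.155)&(Z<.172); 
    hd=(Z>.127)&(Z<.1335)&(r<.075)&(r>.025); fk=(Z>.142)&(Z<.149)&(r>.02)&(r<.09)
    print(n,'collar',(np.median(Z[m])*1000).round(2),m.sum(),'head',(np.median(Z[hd])*1000).round(2),hd.sum(),'fork',(np.median(Z[fk])*1000).round(2),fk.sum())
```

```text
w8 collar 163.72 721 head 130.5 6190 fork 145.24 2192
w9 collar 163.5 1757 head 130.52 7485 fork 145.24 4835
w10 collar 162.8 1748 head 130.48 14423 fork 144.99 546
w11 collar 160.92 1633 head 130.48 15338 fork 145.13 1001
```

Run:
```python
from h import *
for n in ('w7','w8','w9','w10','w11'):
    p,W=cloud('wrist',n); z=np.load(f'pics/{n}.npz'); Z=W[...,2]
    b=(Z>.179)&(Z<.186)&(np.hypot(W[...,0]-.603,W[...,1]+.130)<.016); c=np.median(W[b][:,:2],0)
    d=W[...,:2]-np.array([.6031,-.1304]); r=np.hypot(d[...,0],d[...,1])
    m=(r<.0215)&(Z>.150)&(Z<.17)
    h,e=np.histogram(Z[m]*1000,np.arange(150,170.1,.5)); 
    print(n,c.round(4),'button z',(np.median(Z[b])*1000).round(2),{float(e[i]):int(h[i]) for i in range(len(h)) if h[i]>25})
    for r0 in (12,14,16,18): 
        k=m&(r*1000>r0)&(r*1000<r0+2); print('  r',r0,k.sum(),np.percentile(Z[k]*1000,[10,50,90]).round(2) if k.sum() else '')
```

```text
w7 [ 0.604  -0.1311] button z 182.03 {161.5: 34, 162.0: 103, 162.5: 180, 163.0: 184, 163.5: 156, 164.0: 161, 164.5: 172, 165.0: 308, 165.5: 423, 166.0: 333, 166.5: 185, 167.0: 74}
  r 12 415 [165.18 165.99 166.85]
  r 14 650 [165.07 165.84 166.78]
  r 16 688 [163.13 164.82 166.38]
  r 18 498 [162.11 163.06 164.22]
w8 [ 0.6049 -0.1289] button z 182.1 {161.5: 31, 162.0: 68, 162.5: 95, 163.0: 127, 163.5: 96, 164.0: 84, 164.5: 113, 165.0: 206, 165.5: 288, 166.0: 259, 166.5: 138, 167.0: 42}
  r 12 258 [164.86 165.85 166.67]
  r 14 365 [162.26 164.61 166.36]
  r 16 390 [157.13 163.14 166.07]
  r 18 212 [158.88 163.41 166.08]
w9 [ 0.6041 -0.1284] button z 182.09 {154.5: 37, 155.0: 38, 155.5: 30, 156.0: 37, 156.5: 38, 157.0: 35, 157.5: 35, 158.0: 47, 158.5: 35, 159.0: 54, 159.5: 48, 160.0: 37, 160.5: 48, 161.0: 59, 161.5: 70, 162.0: 140, 162.5: 203, 163.0: 262, 163.5: 237, 164.0: 202, 164.5: 224, 165.0: 457, 165.5: 741, 166.0: 726, 166.5: 282, 167.0: 74}
  r 12 614 [164.88 165.87 166.63]
  r 14 834 [162.14 164.54 166.3 ]
  r 16 994 [156.38 162.73 165.85]
  r 18 460 [157.26 163.05 165.73]
w10
[... 306 characters left out ...]
43, 164.5: 212, 165.0: 64}
  r 12 535 [162.98 163.69 164.41]
  r 14 673 [161.65 163.37 164.37]
  r 16 985 [159.14 162.29 164.49]
  r 18 895 [154.66 161.14 163.78]
w11 [ 0.6054 -0.1315] button z 182.05 {150.0: 28, 150.5: 42, 151.0: 32, 151.5: 38, 152.0: 41, 152.5: 46, 153.0: 39, 153.5: 47, 154.0: 44, 154.5: 46, 155.0: 60, 155.5: 42, 156.0: 61, 156.5: 52, 157.0: 75, 157.5: 96, 158.0: 193, 158.5: 268, 159.0: 291, 159.5: 246, 160.0: 199, 160.5: 361, 161.0: 695, 161.5: 824, 162.0: 597, 162.5: 194, 163.0: 49, 163.5: 41, 164.0: 58, 164.5: 46, 165.0: 41, 165.5: 28}
  r 12 544 [161.01 161.71 162.42]
  r 14 677 [161.02 161.73 162.45]
  r 16 887 [159.22 160.65 162.  ]
  r 18 1467 [152.43 158.39 160.49]
```

>>> carry_out([
  [0, 0, 0.03, 0, 0, 2, 0.3],
  [0, 0, 0.03, 0, 0, 2, 0.3],
])

```text
time_s: 23.1
ee_pos: [0.6053, -0.1302, 0.1496]
eef_rot: [[0.829, -0.559, 0.0], [-0.559, -0.829, -0.0], [0.0, 0.0, -1.0]]
ft_force: [2.1, -3.7, 3.9]
gripper_width: 0.0389
```

```bash
python3 -c "
from h import *
tr(4)"
```

```text
23.1 Tz 0.006 e6 -0.2771 qd6 0.3459 yaw -34.0 F [ 3.86  1.91 -3.9 ] p [ 2.22 -0.49 19.63]
23.15 Tz 0.004 e6 0.0892 qd6 -0.0595 yaw -34.06 F [ 4.05  3.32 -4.39] p [ 2.25 -0.47 19.64]
23.2 Tz 0.07 e6 0.0987 qd6 -0.0191 yaw -33.96 F [ 4.55  2.73 -4.06] p [ 2.22 -0.48 19.63]
23.25 Tz 0.059 e6 0.0024 qd6 -0.0021 yaw -33.93 F [ 4.29  3.24 -3.3 ] p [ 2.23 -0.44 19.63]
```

>>> carry_out([
  [0, 0, 0.03, 0, 0, 2, 0.3],
  [0, 0, 0.03, 0, 0, 2, 0.3],
])

```text
time_s: 23.45
ee_pos: [0.6053, -0.1302, 0.1496]
eef_rot: [[0.788, -0.616, 0.0], [-0.616, -0.788, -0.0], [0.0, 0.0, -1.0]]
ft_force: [0.9, -5.3, 3.6]
gripper_width: 0.0388
```

```bash
python3 -c "
from h import *
tr(4)"
```

```text
23.45 Tz -0.02 e6 -0.2771 qd6 0.3455 yaw -38.0 F [ 3.95  3.64 -3.62] p [ 2.21 -0.52 19.55]
23.5 Tz 0.002 e6 0.0892 qd6 -0.0586 yaw -38.06 F [ 3.99  3.09 -3.39] p [ 2.19 -0.46 19.51]
23.55 Tz 0.02 e6 0.0987 qd6 -0.0177 yaw -37.96 F [ 4.12  2.69 -3.48] p [ 2.18 -0.48 19.52]
23.6 Tz 0.081 e6 0.0024 qd6 -0.0024 yaw -37.93 F [ 4.18  3.55 -3.83] p [ 2.22 -0.49 19.56]
```

>>> carry_out([
  [0, 0, 0.03, 0, 0, 2, 0.3],
  [0, 0, 0.03, 0, 0, 2, 0.3],
])

```text
time_s: 23.8
ee_pos: [0.6052, -0.1302, 0.1495]
eef_rot: [[0.743, -0.669, 0.0], [-0.669, -0.743, -0.0], [0.0, 0.0, -1.0]]
ft_force: [1.3, -5.5, 3.7]
gripper_width: 0.039
```

```bash
python3 -c "
from h import *
tr(4)"
```

```text
23.8 Tz 0.033 e6 -0.2771 qd6 0.3461 yaw -42.0 F [ 4.64  3.28 -3.74] p [ 2.17 -0.51 19.48]
23.85 Tz 0.055 e6 0.0892 qd6 -0.0598 yaw -42.06 F [ 4.69  3.49 -3.33] p [ 2.15 -0.53 19.45]
23.9 Tz 0.017 e6 0.0987 qd6 -0.0179 yaw -41.96 F [ 3.6   2.39 -3.94] p [ 2.16 -0.53 19.47]
23.95 Tz 0.054 e6 0.0024 qd6 -0.0027 yaw -41.93 F [ 5.16  2.98 -3.13] p [ 2.16 -0.53 19.47]
```

Run:
```python
from h import *
p,d,s=snap('wrist','w12')
cv2.imwrite('pics/c12.png',cv2.resize(np.hstack([cv2.imread('pics/w11.png')[250:410,240:400],cv2.imread('pics/w12.png')[250:410,240:400]]),None,fx=2.4,fy=2.4,interpolation=cv2.INTER_CUBIC))
p,W=cloud('wrist','w12'); Z=W[...,2]; r=np.hypot(W[...,0]-.6031,W[...,1]+.1304)
for r0 in (12,14,16):
    k=(r*1000>r0)&(r*1000<r0+2)&(Z>.15)&(Z<.17); print(r0,k.sum(),np.percentile(Z[k]*1000,[10,50,90]).round(2))
```

```text
12 552 [160.73 161.45 162.18]
14 679 [160.75 161.44 162.14]
16 900 [158.91 160.31 161.67]
```

View pics/c12.png

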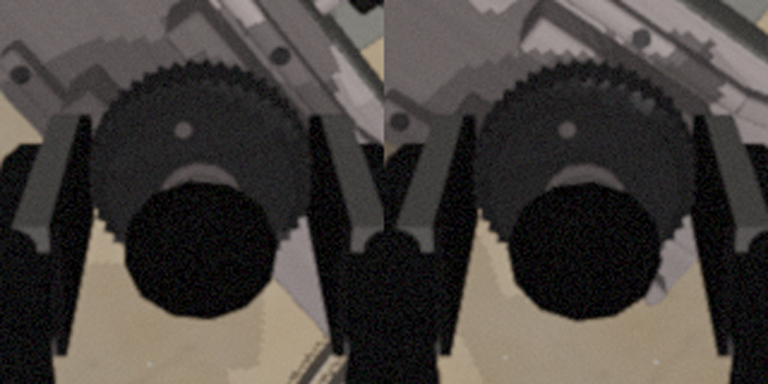

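>>> carry_out([
  [0, 0, 0.04, 0, 0, 2, 0.3],
  [0, 0, 0.04, 0, 0, 2, 0.3],
])

```text
time_s: 24.2
ee_pos: [0.6052, -0.1303, 0.1494]
eef_rot: [[0.695, -0.719, -0.0], [-0.719, -0.695, -0.001], [0.0, 0.0, -1.0]]
ft_force: [1.2, -4.9, 2.9]
gripper_width: 0.0389
```

```bash
python3 -c "
from h import *
tr(4)"
```

```text
24.2 Tz -0.068 e6 -0.2622 qd6 0.3459 yaw -45.99 F [ 4.36  2.52 -2.93] p [ 2.14 -0.53 19.37]
24.25 Tz 0.038 e6 0.0992 qd6 -0.0587 yaw -46.06 F [ 3.82  2.51 -3.66] p [ 2.13 -0.53 19.34]
24.3 Tz 0.013 e6 0.0903 qd6 -0.0177 yaw -45.95 F [ 4.74  3.21 -4.97] p [ 2.11 -0.53 19.36]
24.35 Tz 0.049 e6 -0.0074 qd6 -0.0023 yaw -45.93 F [ 5.03  2.44 -3.97] p [ 2.14 -0.54 19.39]
```

>>> carry_out([
  [0, 0, 0.04, 0, 0, 2, 0.3],
  [0, 0, 0.04, 0, 0, 2, 0.3],
])

```text
time_s: 24.55
ee_pos: [0.6052, -0.1303, 0.1493]
eef_rot: [[0.643, -0.766, -0.0], [-0.766, -0.643, -0.001], [0.0, 0.0, -1.0]]
ft_force: [1.4, -6.1, 3.3]
gripper_width: 0.0386
```

```bash
python3 -c "
from h import *
tr(4)"
```

```text
24.55 Tz -0.011 e6 -0.2489 qd6 0.3465 yaw -49.99 F [ 5.52  2.87 -3.31] p [ 2.12 -0.58 19.32]
24.6 Tz 0.059 e6 0.1102 qd6 -0.0593 yaw -50.06 F [ 4.55  2.21 -4.05] p [ 2.1  -0.59 19.29]
24.65 Tz -0.008 e6 0.0921 qd6 -0.0162 yaw -49.96 F [ 4.88  2.34 -4.47] p [ 2.12 -0.56 19.33]
24.7 Tz -0.011 e6 -0.0064 qd6 -0.003 yaw -49.93 F [ 3.87  3.18 -4.24] p [ 2.11 -0.53 19.3 ]
```

>>> carry_out([
  [0, 0, 0.04, 0, 0, 2, 0.3],
  [0, 0, 0.04, 0, 0, 2, 0.3],
])

```text
time_s: 24.9
ee_pos: [0.6051, -0.1304, 0.1492]
eef_rot: [[0.588, -0.809, -0.0], [-0.809, -0.588, -0.001], [0.0, 0.001, -1.0]]
ft_force: [1.2, -5.1, 3.0]
gripper_width: 0.0389
```

```bash
python3 -c "
from h import *
tr(4)"
```

```text
24.9 Tz -0.03 e6 -0.238 qd6 0.3469 yaw -53.99 F [ 4.88  2.01 -3.05] p [ 2.06 -0.6  19.25]
24.95 Tz 0.032 e6 0.1185 qd6 -0.059 yaw -54.05 F [ 4.45  3.05 -3.87] p [ 2.06 -0.58 19.19]
25.0 Tz 0.058 e6 0.0935 qd6 -0.0172 yaw -53.95 F [ 5.28  3.05 -3.72] p [ 2.04 -0.57 19.21]
25.05 Tz -0.026 e6 -0.0092 qd6 -0.0027 yaw -53.93 F [ 5.11  3.35 -3.66] p [ 2.08 -0.56 19.23]
```

>>> carry_out([
  [0.7, 0.4, -0.5, 0, 0, 0, 0.3],
  [0.7, 0.4, -0.5, 0, 0, 0, 0.3],
  [0, 0, 0, 0, 0, 0, 0.3],
  [0, 0, 0, 0, 0, 0, 0.3],
])

```text
time_s: 25.45
ee_pos: [0.6051, -0.1305, 0.1493]
eef_rot: [[0.588, -0.809, -0.001], [-0.809, -0.588, 0.002], [-0.002, -0.001, -1.0]]
ft_force: [2.6, 1.4, -1.9]
gripper_width: 0.0389
```

```bash
python3 -c "
from h import *
tr(4)"
```

```text
25.45 Tz 0.018 e6 -0.0125 qd6 0.0028 yaw -53.98 F [ 0.39 -2.91  1.92] p [ 1.99 -0.71 19.31]
25.5 Tz 0.013 e6 -0.0101 qd6 0.0009 yaw -53.98 F [ 0.3  -5.01  2.62] p [ 1.97 -0.73 19.29]
25.55 Tz -0.035 e6 -0.0084 qd6 0.0006 yaw -53.99 F [ 0.85 -4.9   3.12] p [ 1.96 -0.74 19.31]
25.6 Tz -0.009 e6 -0.0061 qd6 -0.0001 yaw -53.99 F [-0.24 -4.01  2.5 ] p [ 1.94 -0.76 19.3 ]
```

>>> carry_out([
  [0, -0.5, 0.4, 0, 0, 0, 0.3],
  [0, 0, 0, 0, 0, 0, 0.3],
  [0, 0, 0, 0, 0, 0, 0.3],
  [0, 0, 0, 0, 0, 0, 0],
  [0, 0, 0, 0, 0, 0, -0.3],
  [0, 0, 0, 0, 0, 0, -0.7],
  [0, 0, 0, 0, 0, 0, -1],
  [0, 0, 0, 0, 0, 0, -1],
  [0, 0, 0, 0, 0, 0, -1],
])

```text
time_s: 26.5
ee_pos: [0.6058, -0.1315, 0.1498]
eef_rot: [[0.588, -0.809, 0.0], [-0.809, -0.588, -0.0], [0.0, 0.0, -1.0]]
ft_force: [-0.1, -0.3, -0.4]
gripper_width: 0.0856
```

Run:
```python
from h import *
st()
p,d,s=snap('wrist','w13')
cv2.imwrite('pics/c13.png',cv2.resize(np.hstack([cv2.imread('pics/w12.png')[250:410,240:400],cv2.imread('pics/w13.png')[250:410,240:400]]),None,fx=2.4,fy=2.4,interpolation=cv2.INTER_CUBIC))
p,W=cloud('wrist','w13'); Z=W[...,2]; r=np.hypot(W[...,0]-.6031,W[...,1]+.1304)
for r0 in (12,14,16):
    k=(r*1000>r0)&(r*1000<r0+2)&(Z>.15)&(Z<.17); print(r0,k.sum(),np.percentile(Z[k]*1000,[10,50,90]).round(2))
```

```text
26.5 press [ 2.47 -1.83 19.84] yaw -54.01 Ftool [0.17 0.3  0.35] Ttool [ 0.026 -0.032  0.008] w 85.63 j6 121.3 e6 -0.0 tilt [ 0.     -0.0002]
12 536 [160.43 161.08 161.81]
14 665 [160.37 161.12 161.78]
16 891 [158.56 160.03 161.31]
```

View pics/c13.png

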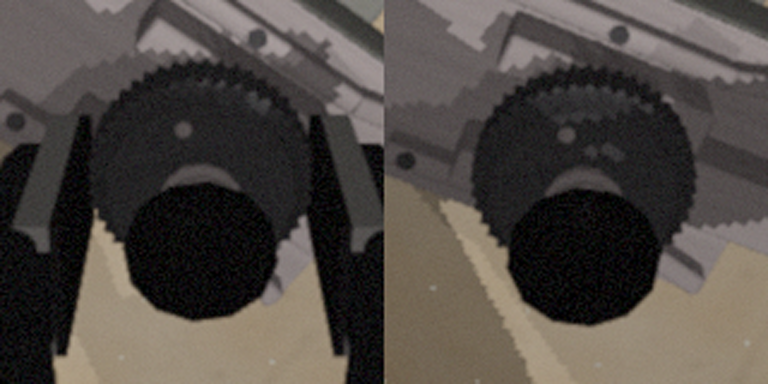

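Run:
```python
from h import *
s=arm.sense()
x,y,z=topw(-.059,-.0001,.1)
plan([(*s['ee_pos'][:2],.235,None,30),(x,y,.232,12)],close=-1)
```

```text
[[0.0, 0.0, -28.4, 0, 0, 0.0, -1], [0.0, 0.0, -28.4, 0, 0, 0.0, -1], [0.0, 0.0, -28.4, 0, 0, 0.0, -1], [-3.3, 6.9, 0.4, 0, 0, -8.25, -1], [-4.3, 6.4, 0.4, 0, 0, -8.25, -1], [-5.2, 5.7, 0.4, 0, 0, -8.25, -1], [-5.9, 4.9, 0.4, 0, 0, -8.25, -1], [-6.6, 4.0, 0.4, 0, 0, -8.25, -1], [-7.1, 3.1, 0.3, 0, 0, -8.25, -1], [-7.4, 2.0, 0.4, 0, 0, -8.25, -1]]
[[-7.6, 0.9, 0.3, 0, 0, -8.26, -1]]
end [ 0.54529677 -0.14257274  0.23203106] 12.000819261875998
```

>>> carry_out([
  [0.0, 0.0, -28.4, 0, 0, 0.0, -1],
  [0.0, 0.0, -28.4, 0, 0, 0.0, -1],
  [0.0, 0.0, -28.4, 0, 0, 0.0, -1],
  [-3.3, 6.9, 0.4, 0, 0, -8.25, -1],
  [-4.3, 6.4, 0.4, 0, 0, -8.25, -1],
  [-5.2, 5.7, 0.4, 0, 0, -8.25, -1],
  [-5.9, 4.9, 0.4, 0, 0, -8.25, -1],
  [-6.6, 4.0, 0.4, 0, 0, -8.25, -1],
  [-7.1, 3.1, 0.3, 0, 0, -8.25, -1],
  [-7.4, 2.0, 0.4, 0, 0, -8.25, -1],
])

```text
time_s: 27.55
ee_pos: [0.5525, -0.1411, 0.2323]
eef_rot: [[0.997, 0.071, 0.0], [0.071, -0.997, -0.0], [-0.0, 0.0, -1.0]]
ft_force: [-0.0, 0.0, -0.5]
gripper_width: 0.0855
```

>>> carry_out([
  [-7.6, 0.9, 0.3, 0, 0, -8.26, -1],
  [0, 0, 0, 0, 0, 0, -1],
  [0, 0, 0, 0, 0, 0, -1],
  [0, 0, 0, 0, 0, 0, -1],
  [0, 0, 0, 0, 0, 0, -1],
  [0, 0, 0, 0, 0, 0, -1],
])

```text
time_s: 28.15
ee_pos: [0.5455, -0.1424, 0.2319]
eef_rot: [[0.978, 0.207, -0.0], [0.207, -0.978, 0.0], [-0.0, -0.0, -1.0]]
ft_force: [0.3, 0.0, -0.0]
gripper_width: 0.0857
```

Run:
```python
from h import *
st(); p,d,s=snap('wrist','w14')
p,W=cloud('wrist','w14'); m=np.zeros(W.shape[:2],bool); m[0:420,220:420]=True
L=(W-s['ee_pos'])@s['eef_rot']*1000
f=m&(W[...,2]>.141)&(W[...,2]<.150)
h=L[f]; h=h[abs(h[:,1])<12]; print('end',h[:,0].min(),'ztool',np.median(h[:,2]))
for x0 in range(-30,40,10):
    k=h[(h[:,0]>x0)&(h[:,0]<x0+10)]
    if len(k)>20: print(x0,len(k),k[:,1].min().round(1),k[:,1].max().round(1))
```

```text
28.15 press [-58.83   0.   101.94] yaw 11.97 Ftool [0.32 0.06 0.02] Ttool [0.025 0.01  0.017] w 85.74 j6 51.9 e6 0.0069 tilt [-0.0001  0.    ]
end -23.41175477240268 ztool 86.73916829260546
-30 87 -6.4 6.7
-20 267 -6.4 6.6
-10 282 -6.3 7.2
0 308 -6.9 7.1
10 324 -6.9 7.0
20 330 -6.8 6.9
30 271 -11.7 11.8
```

View pics/w14.png

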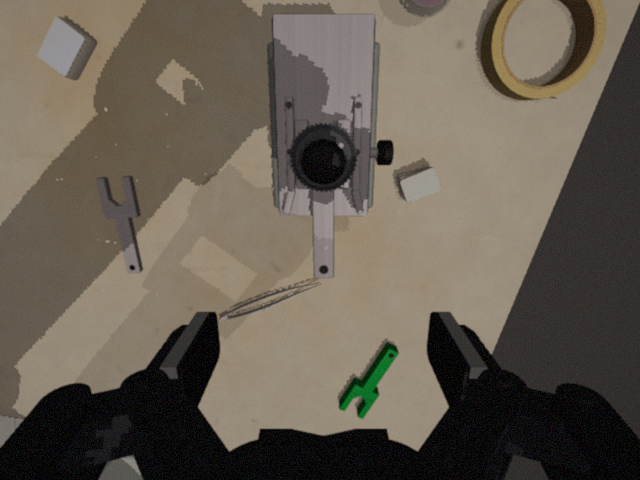

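>>> carry_out([
  [0, 0, 24.4, 0, 0, 0, -1],
  [0, 0, 24.4, 0, 0, 0, -1],
  [0, 0, 24.3, 0, 0, 0, -1],
  [0, 0, 24.0, 0, 0, 0, -1],
  [0, 0, 0, 0, 0, 0, -0.2],
  [0, 0, 0, 0, 0, 0, 0.3],
  [0, 0, 0, 0, 0, 0, 0.4],
  [0, 0, 0, 0, 0, 0, 0.45],
  [0, 0, 0, 0, 0, 0, 0.45],
  [0, 0, 0, 0, 0, 0, 0.45],
], newtons=30)

```text
time_s: 29.2
ee_pos: [0.5456, -0.1426, 0.1356]
eef_rot: [[0.978, 0.208, 0.001], [0.208, -0.978, -0.001], [0.001, 0.001, -1.0]]
ft_force: [-0.7, -0.6, 1.0]
gripper_width: 0.0233
```

Run:
```python
from h import *
st(); p,d,s=snap('wrist','w15')
p,W=cloud('wrist','w15'); L=(W-s['ee_pos'])@s['eef_rot']*1000; m=np.zeros(W.shape[:2],bool); m[100:350,270:375]=True
f=m&(W[...,2]>.141)&(W[...,2]<.149)&(L[...,0]<30)&(abs(L[...,1])<12)
h=L[f]; 
for x0 in range(-30,40,10):
    k=h[(h[:,0]>x0)&(h[:,0]<x0+10)]
    if len(k)>20: print(x0,len(k),k[:,1].min().round(1),k[:,1].max().round(1),np.median(k[:,2]).round(1))
```

```text
29.2 press [-58.72  -0.24   5.6 ] yaw 12.0 Ftool [-0.85  0.46 -1.05] Ttool [-0.014  0.047  0.021] w 23.27 j6 51.8 e6 0.0003 tilt [ 0.0011 -0.0005]
-20 220 -11.5 12.0 -9.6
-10 745 -11.6 12.0 -9.6
0 763 -12.0 12.0 -9.7
10 782 -7.0 7.0 -9.6
20 834 -7.1 6.9 -9.6
```

View pics/w15.png

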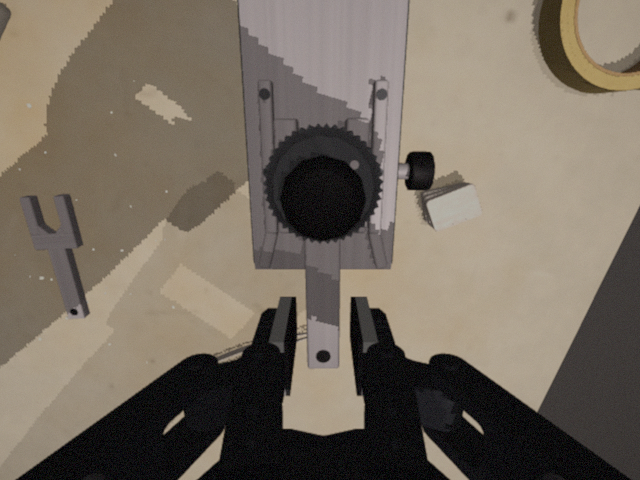

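>>> carry_out([
  [0, 0, 0.2, 0, 0, 0, 0.55],
  [0, 0, 0, 0, 0, 0, 0.6],
  [0, 0, 0, 0, 0, 0, 0.63],
  [0, 0, 0, 0, 0, 0, 0.67],
  [0, 0, 0, 0, 0, 0, 0.8],
  [0, 0, 0, 0, 0, 0, 1],
  [0, 0, 0, 0, 0, 0, 1],
  [0, 0, 0, 0, 0, 0, 1],
], newtons=30)

```text
time_s: 30.05
ee_pos: [0.5453, -0.1425, 0.1347]
eef_rot: [[0.978, 0.208, -0.0], [0.208, -0.978, -0.0], [-0.0, 0.0, -1.0]]
ft_force: [-1.2, -0.1, 1.2]
gripper_width: 0.0131
```

Run:
```python
from h import *
st(); imaging.camera('top'); st(); imaging.camera('top'); st()
```

```text
30.05 press [-5.903e+01 -1.000e-02  4.740e+00] yaw 12.01 Ftool [-1.23 -0.17 -1.17] Ttool [ 0.071 -0.113 -0.071] w 13.1 j6 51.8 e6 0.0937 tilt [-0.0001 -0.0001]
30.1 press [-5.904e+01 -2.000e-02  4.760e+00] yaw 12.01 Ftool [-0.95 -1.07 -2.31] Ttool [ 0.033 -0.144 -0.04 ] w 13.27 j6 51.8 e6 0.0946 tilt [-0.0001 -0.0001]
30.15 press [-5.903e+01 -2.000e-02  4.740e+00] yaw 12.01 Ftool [-1.05  0.42 -1.38] Ttool [ 0.081 -0.13  -0.078] w 13.0 j6 51.8 e6 0.0954 tilt [-0.0001 -0.0001]
```

>>> carry_out([
  [-2, 0, 0, 0, 0, 0, 1],
  [-4, 0, 0, 0, 0, 0, 1],
  [-5, 0, 0, 0, 0, 0, 1],
  [-5, 0, 0, 0, 0, 0, 1],
  [-5, 0, 0, 0, 0, 0, 1],
  [-5, 0, 0, 0, 0, 0, 1],
  [-5, 0, 0, 0, 0, 0, 1],
  [-5, 0, 0, 0, 0, 0, 1],
  [-5, 0, 0, 0, 0, 0, 1],
  [0, 0, 0, 0, 0, 0, 1],
])

```text
time_s: 31.15
ee_pos: [0.5039, -0.1512, 0.1345]
eef_rot: [[0.978, 0.208, -0.002], [0.208, -0.978, 0.0], [-0.002, -0.001, -1.0]]
ft_force: [-1.6, 0.0, 1.1]
gripper_width: 0.0127
```

Run:
```python
from h import *
st(); snap('wrist','w16'); st()
p,W=cloud('wrist','w16'); Z=W[...,2]; r=np.hypot(W[...,0]-.6031,W[...,1]+.1304)
for r0 in (12,14,16):
    k=(r*1000>r0)&(r*1000<r0+2)&(Z>.15)&(Z<.17); print(r0,k.sum(),np.percentile(Z[k]*1000,[10,50,90]).round(2))
```

```text
31.15 press [-1.0132e+02  9.0000e-02  4.4800e+00] yaw 11.99 Ftool [-1.58 -0.37 -1.06] Ttool [-0.013 -0.178 -0.01 ] w 12.66 j6 49.0 e6 -0.0255 tilt [-0.0024  0.    ]
31.2 press [-1.0107e+02  5.0000e-02  4.5200e+00] yaw 11.99 Ftool [-1.6   0.67 -1.66] Ttool [ 0.005 -0.14  -0.01 ] w 12.78 j6 49.0 e6 -0.0038 tilt [-0.0022 -0.    ]
12 1014 [160.29 161.11 161.99]
14 1591 [160.28 161.12 161.99]
16 1745 [158.57 159.92 161.28]
```

View pics/w16.png

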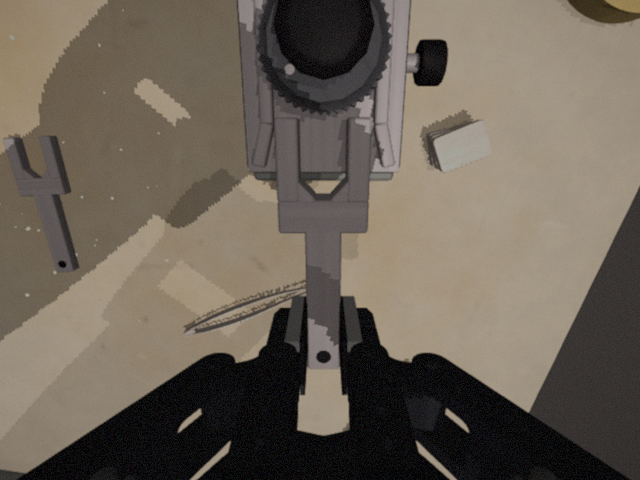

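Run:
```python
from h import *
x,y,z=topw(-.145,0,.0055)
plan([(x,y,z,None,8),(x,y,.185,None,20),(.4585,-.327,.16,19.25,30)],close=1)
```

```text
[[-7.3, 0.0, -0.2, 0, 0, 0.0, 1], [-7.3, 0.0, -0.2, 0, 0, 0.0, 1], [-7.3, 0.0, -0.1, 0, 0, 0.0, 1], [-7.3, 0.0, -0.2, 0, 0, 0.0, 1], [-7.4, 0.0, -0.1, 0, 0, 0.0, 1], [-7.3, 0.1, -0.2, 0, 0, 0.0, 1], [-0.0, -0.0, -16.5, 0, 0, 0.0, 1], [-0.0, -0.0, -16.5, 0, 0, 0.0, 1], [-0.0, -0.0, -16.5, 0, 0, 0.0, 1], [-6.2, 27.1, 4.2, 0, 0, -1.21, 1]]
[[-6.8, 26.9, 4.2, 0, 0, -1.21, 1], [-7.3, 26.8, 4.2, 0, 0, -1.21, 1], [-7.9, 26.6, 4.1, 0, 0, -1.21, 1], [-8.5, 26.5, 4.2, 0, 0, -1.21, 1], [-9.1, 26.2, 4.1, 0, 0, -1.21, 1]]
end [ 0.4584502  -0.32699705  0.16001901] 19.253092550977005
```

>>> carry_out([
  [-7.3, 0.0, -0.2, 0, 0, 0.0, 1],
  [-7.3, 0.0, -0.2, 0, 0, 0.0, 1],
  [-7.3, 0.0, -0.1, 0, 0, 0.0, 1],
  [-7.3, 0.0, -0.2, 0, 0, 0.0, 1],
  [-7.4, 0.0, -0.1, 0, 0, 0.0, 1],
  [-7.3, 0.1, -0.2, 0, 0, 0.0, 1],
  [0, 0, -16.5, 0, 0, 0.0, 1],
  [0, 0, -16.5, 0, 0, 0.0, 1],
  [0, 0, -16.5, 0, 0, 0.0, 1],
  [-6.2, 27.1, 4.2, 0, 0, -1.21, 1],
])

```text
time_s: 32.2
ee_pos: [0.4631, -0.1876, 0.184]
eef_rot: [[0.973, 0.232, 0.005], [0.232, -0.973, -0.003], [0.004, 0.004, -1.0]]
ft_force: [1.6, -0.2, -1.4]
gripper_width: 0.013
```

>>> carry_out([
  [-6.8, 26.9, 4.2, 0, 0, -1.21, 1],
  [-7.3, 26.8, 4.2, 0, 0, -1.21, 1],
  [-7.9, 26.6, 4.1, 0, 0, -1.21, 1],
  [-8.5, 26.5, 4.2, 0, 0, -1.21, 1],
  [-9.1, 26.2, 4.1, 0, 0, -1.21, 1],
  [0, 0, 0, 0, 0, 0, 1],
  [0, 0, 0, 0, 0, 0, 1],
  [0, 0, 0, 0, 0, 0, 1],
  [0, 0, 0, 0, 0, 0, 1],
  [0, 0, 0, 0, 0, 0, 1],
])

```text
time_s: 33.2
ee_pos: [0.4597, -0.3262, 0.1604]
eef_rot: [[0.944, 0.331, 0.0], [0.331, -0.944, -0.0], [0.0, 0.0, -1.0]]
ft_force: [0.0, 0.8, -1.5]
gripper_width: 0.0123
```

Run:
```python
from h import *
st(); p,d,s=snap('wrist','w17'); print(s['ee_pos'])
p,W=cloud('wrist','w17'); L=(W-s['ee_pos'])@s['eef_rot']*1000
m=np.zeros(W.shape[:2],bool); m[90:290,260:385]=True
q=L[m&(L[...,2]>-20)&(L[...,2]<-5)]
for x0 in range(0,90,10):
    k=q[(q[:,0]>x0)&(q[:,0]<x0+10)]
    if len(k): print(x0,k[:,1].min().round(1),k[:,1].max().round(1),np.median(k[:,2]).round(1))
```

```text
33.2 press [-180.91 -161.89   30.41] yaw 19.32 Ftool [ 0.28 -0.75  1.46] Ttool [-0.036 -0.063  0.01 ] w 12.32 j6 23.8 e6 0.0008 tilt [ 0.0002 -0.0002]
[ 0.45970147 -0.32616872  0.16040859]
10 -7.0 6.7 -10.4
20 -7.0 6.9 -10.3
30 -17.1 16.7 -10.3
40 -17.3 16.9 -10.4
50 -17.2 17.0 -10.1
60 -17.3 16.8 -10.1
70 -17.2 16.8 -10.1
80 -16.7 16.0 -9.5
```

View pics/w17.png

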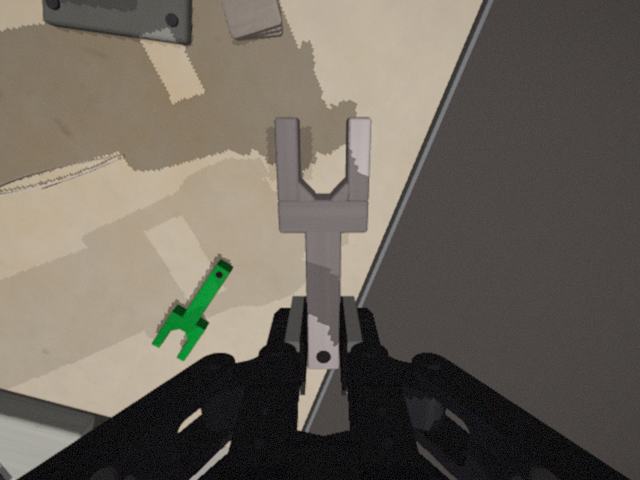

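>>> carry_out([
  [0, 0, 30, 0, 0, 0, 1],
  [0, 0, 30, 0, 0, 0, 1],
  [0, 0, 30, 0, 0, 0, 1],
  [0, 0, 30, 0, 0, 0, 1],
  [0, 0, 18, 0, 0, 0, 1],
  [0, 0, 10, 0, 0, 0, 1],
  [0, 0, 0, 0, 0, 0, 1],
  [0, 0, 0, 0, 0, 0, 1],
  [0, 0, 0, 0, 0, 0, 1],
  [0, 0, 0, 0, 0, 0, 1],
])

```text
time_s: 34.25
ee_pos: [0.4603, -0.3276, 0.0135]
eef_rot: [[0.944, 0.33, 0.002], [0.33, -0.944, -0.002], [0.001, 0.002, -1.0]]
ft_force: [-0.6, -0.4, -1.7]
gripper_width: 0.0126
```

>>> carry_out([
  [0, 0, 0, 0, 0, 0, 1],
  [0, 0, 0, 0, 0, 0, 1],
])

```text
time_s: 34.45
ee_pos: [0.4597, -0.327, 0.0126]
eef_rot: [[0.944, 0.33, 0.001], [0.33, -0.944, -0.001], [0.0, 0.001, -1.0]]
ft_force: [0.2, -0.8, -0.9]
gripper_width: 0.0131
```

>>> carry_out([
  [0, 0, 3, 0, 0, 0, 1],
  [0, 0, 3, 0, 0, 0, 1],
  [0, 0, 1.5, 0, 0, 0, 1],
  [0, 0, 0, 0, 0, 0, 1],
  [0, 0, 0, 0, 0, 0, 1],
  [0, 0, 0, 0, 0, 0, 1],
  [0, 0, 0, 0, 0, 0, 1],
])

```text
time_s: 35.15
ee_pos: [0.4594, -0.3268, 0.0048]
eef_rot: [[0.944, 0.33, -0.0], [0.33, -0.944, 0.0], [-0.0, -0.0, -1.0]]
ft_force: [-2.4, 2.0, 4.0]
gripper_width: 0.0128
```

Contact with the bench (+4 N). I'll ease off slightly and release.

>>> carry_out([
  [0, 0, -0.3, 0, 0, 0, 1],
  [0, 0, 0, 0, 0, 0, 0.67],
  [0, 0, 0, 0, 0, 0, 0.55],
  [0, 0, 0, 0, 0, 0, 0.3],
  [0, 0, 0, 0, 0, 0, -0.3],
  [0, 0, 0, 0, 0, 0, -1],
  [0, 0, 0, 0, 0, 0, -1],
  [0, 0, -20, 0, 0, 0, -1],
  [0, 0, -40, 0, 0, 0, -1],
  [0, 0, -40, 0, 0, 0, -1],
])

```text
time_s: 36.15
ee_pos: [0.4589, -0.3263, 0.1053]
eef_rot: [[0.944, 0.33, -0.001], [0.33, -0.944, 0.002], [-0.001, -0.002, -1.0]]
ft_force: [1.4, -1.5, 0.5]
gripper_width: 0.0856
```

>>> carry_out([
  [0, 0, -40, 0, 0, 0, -1],
  [-20, 0, -40, 0, 0, 0, -1],
  [-20, 0, -40, 0, 0, 0, -1],
  [0, 0, 0, 0, 0, 0, -1],
  [0, 0, 0, 0, 0, 0, -1],
  [0, 0, 0, 0, 0, 0, -1],
])

```text
time_s: 36.75
ee_pos: [0.4214, -0.3393, 0.2236]
eef_rot: [[0.944, 0.33, -0.001], [0.33, -0.944, 0.002], [-0.001, -0.002, -1.0]]
ft_force: [1.0, 0.7, -0.4]
gripper_width: 0.0856
```

Run:
```python
from h import *
st(); snap('wrist','w18'); snap('top','t3')
p,W=cloud('wrist','w18'); a=(W[...,2]>.009)&(W[...,2]<.022)&(np.hypot(W[...,0]-.487,W[...,1]+.318)<.07); v,u=np.where(a); print(u.min(),u.max(),v.min(),v.max())
forkfit(W,max(u.min()-15,0),u.max()+15,max(v.min()-15,0),v.max()+15)
f=W[a]; A=np.c_[f[:,:2],np.ones(len(f))]; print('plane',np.linalg.lstsq(A,f[:,2],rcond=None)[0])
p,T=cloud('top','t3'); p0,T0=cloud('top','top0')
for n,(q,Q) in dict(a=(p0,T0),b=(p,T)).items():
    Z=Q[...,2]; r=np.hypot(Q[...,0]-.6025,Q[...,1]+.1288); k=(r<.0155)&(r>.0125)&(Z>.15)&(Z<.172); print(n,'collar top',np.median(Z[k]),k.sum())
cv2.imwrite('pics/t3c.png',cv2.resize(p[150:350,220:440],None,fx=3.6,fy=3)[:,:,::-1])
```

```text
36.75 press [-221.12 -166.82   93.63] yaw 19.27 Ftool [ 1.21 -0.29  0.43] Ttool [ 0.015  0.017 -0.006] w 85.59 j6 19.9 e6 0.0003 tilt [-0.0014  0.0019]
305 342 72 188
fork origin [ 0.5169 -0.3063] yaw 19.63 cost 0.011250543400254791 2252 ztop 0.0153
plane [-0.00124636 -0.00334132  0.01481908]
a collar top 0.16607517584831538 44
b collar top 0.1616015678842122 44
```

View pics/w18.png

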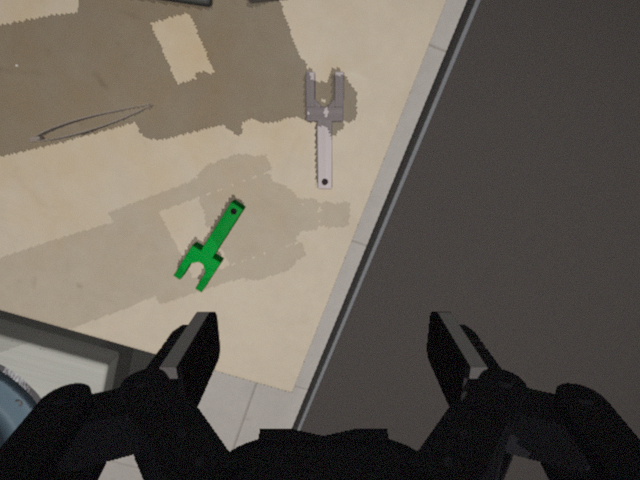

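View pics/t3c.png

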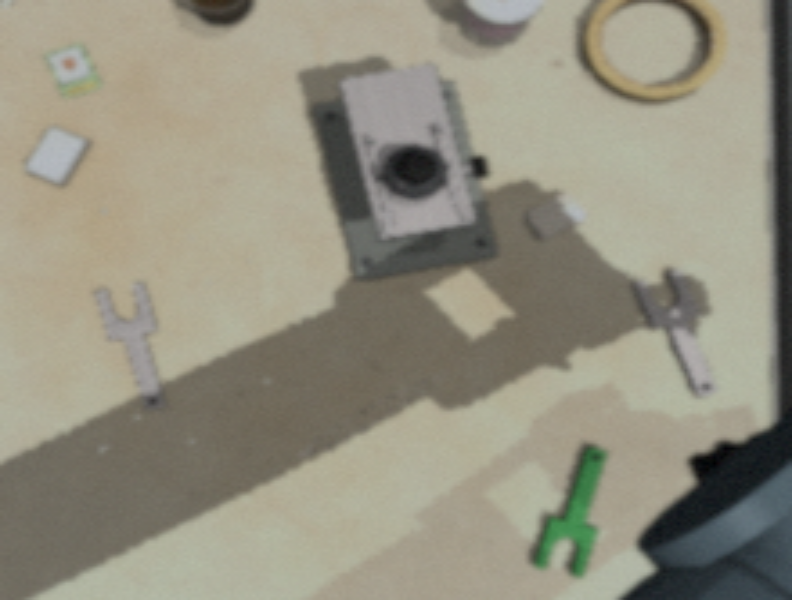

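```bash
python3 -c "
from h import *
print(job.hand_in())"
```

```text
the job is handed in; nothing more can be done
None
```

I set the stroke stop with the thick fork, laid the fork back down, and handed the job in at about 37 s on the robot's clock. No verdict came back, so everything below rests on my own measurements.

**What I did:**
- **Choosing the fork:** The grey fork on the right measured 15.3 mm thick by depth, against about 9.5 mm for the other grey one. I left the green look-alike alone.
- **Seating it:** I slid the fork in until the slot end touched the plunger, felt as about 5 N. I then eased back slightly and set it down on the head.
- **Turning the collar:** I turned it about 216° clockwise. The joint-6 effort started rising at about 204°, by about 0.014 N m per 4°, close to the rate you gave. I stopped at an estimated nip of 5–6 N and opened the fingers.
- **Drawing it out:** I pulled the fork straight out and laid it on the bench near where it started.

**Last checks:**
- **Fork at home:** With the fingers off, its origin was about 1.8 mm past the plunger axis, laterally within about 0.3 mm, and flat.
- **Collar:** Its top read 161.1 mm both before and after the fork came out. That puts the underside at about 14.8 mm above the head, within the 14.2–15.8 mm allowed.
- **Fork on the bench:** It lies flat, with its top at 15.3 mm and a tilt of about 0.2°, well clear of the press.
- **Other objects:** None looked shifted in the last top view. I judged that by eye and did not measure it.

**What disagreed:**
- The wrist torque was too noisy (about ±0.05 N m) to show the nip, so the nip figure rests on the joint-6 effort alone.
- Camera depths read about 0.3–0.5 mm high on the head and fork, so I allowed for that when working out the collar height.

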